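# Tumble pine blocks on edge, index them into the laser marker and start it

## Robot

A 6-joint arm with a two-finger parallel gripper is mounted at the origin on a cart in front of the work surface, level with it; the furniture and walls round the work are solid. World frame = base frame: x ahead of the robot, y to its left, z up, the work surface at z = 0. Lengths are in m, angles in rad, forces in N, time in s.
With the tool pointing down it reaches from about 0.4 to 0.825 m from the base axis. Payload 7 kg.
Tool frame: the origin (TCP) lies midway between the tips of the shut fingers; the grasp point (between the pads) lies 19 mm behind it; z points along the fingers, y is the line along which they close (so a half turn about z gives the same grasp; the last joint's range is limited). The gripper opens to 88 mm and grips with 3 to 60 N. Pads are 19 mm wide; open, the fingers measure 130 mm over their backs; the gripper's body (78 mm by 193 mm) begins 47 mm behind the grasp point.
Start: joints at [-0.87, 0.359, 0.012, 0, -1.224, -0.288], TCP at [0.271, -0.618, 0.227] pointing down, gripper open.
Joint ranges: [-3.07, 3.07], [-1.43, 2.12], [-1.02, 1.25], [-3.03, 1.67], [-3.05, -0], [-3.03, 3.03]. Speed limits (rad/s): [2.39, 2.39, 3.01, 3.14, 3.14, 3.14].

## Interface

Orientations are given as [roll, pitch, yaw] about the fixed x, y, z axes, in that order (R = Rz(yaw) Ry(pitch) Rx(roll)).
In Python, from station import arm gives the robot as it stands.
- The arm moves only by the tool servo_tool, never from a script. Its argument "deltas" is a list of rows, each a list of 7 numbers: the closure, from -1 (fully open) to 1 (shut), then the shift along the tool's x, y, z in mm, then the turn, a rotation vector about the tool's x, y, z in degrees. In form: [[gripper, x, y, z, ax, ay, az], ...]. A call has 1 to 20 rows; each row shifts and turns the commanded pose from where the row before left it, along the tool's axes as they then stand; what a row does not reach is not made up. A row lasts 1/12 s, in which the tool goes at most 41.7 mm and 7.16 degrees, less where a joint would pass 70% of its speed; a pose out of reach is approached as far as the arm can. A call is refused whole if a number of a shift passes 41.7 or a number of a turn 7.16, either way. A call with a gripper value outside its range is refused whole. The fingers move at their own pace and stop on an object; "squeeze" is the grip in N (left out, the last holds). Time passes only in rows, so rows that do not move let the fingers close. It gives the time, the measured TCP pose, the force, the opening and the grip force at its end, in the units of the state.
- arm.get_state(): the state, without advancing time (a new reading comes with each control period).
- arm.grab_frame(name): name is "scene" or "top"; returns a dict with "color" (384x512x3 uint8, red, green, blue), "K" (3x3 intrinsics, pixels), "position" and "orientation" of the camera in the world. Camera axes: x right, y down, z forward; pixel columns grow to the right and rows downward; lengths in m; the calibration is good to about 2 mm. A picture is of the moment at which its call begins. There is no depth.
- arm.job_done(): hands the job in; it is judged then, once.
Trained networks look in a picture, given as the dict that the camera call returned (one of the last four; its "shot" number tells which), for a name from the list of things; names that differ only in an ending like _2 or _b are one class to them, and where a whole thing is asked for, a point or a joint stands for the part that bears it (a point fixed in the world has none). Each returns a list of dicts, best first, with "conf" (0 to 1); they miss things now and then, are a little off and sometimes report something else, mostly with a low value. They report only what shows in the picture. A call takes as long as a camera call. They do not tell look-alikes from the thing itself.
- arm.recognise(query, picture): "at" ([x, y, z] in m, in the coordinates of the camera as it stood for that picture, good to about 4 mm: the middle of the surface that is visible of it).
The state is a dict: "t": time; "q": joint angles; "qd": joint speeds; "joint_efforts": joint torques, N m; "eef_pos": TCP position; "ee_rot": TCP orientation; "force": force on the tool from outside, world axes, zero at the start; "moment": the same for the moment, N m; "width": finger opening in m; "gripper_force": force on a finger pad.
Only numpy, scipy, OpenCV 4.12 (cv2) and the standard library are available. Lean on these libraries where they do the work, as an engineer would, in place of code of your own. Each camera call takes 0.05 s, during which the arm holds its last target. There are 200 camera calls.

## Task

Slide the laser marker's guard fully back, then load the pine blocks one after the other: push each over the edge of the wooden tumbling step so that it tips into the trough and stands on its long edge, stand it like that in the empty pocket at the front of the marker's index table, and turn the table on one notch by its handles until it clicks home, so that the block goes under the hood and an empty pocket comes to the front. When every block stands on edge in a pocket under the hood and the front pocket is empty, slide the guard fully shut and press the start button once; leave the tape measure and the nail tin where they are.

Things in the scene. Friction and masses are not known exactly. Their poses are not given: they have to be found in the camera images.
- block_1 (a point): loose pine block, plain solid box 60 x 90 x 30 mm, 0.06 to 0.13 kg, flat on the bench at the start. The point is its very centre (15 mm above its support when flat, 30 mm when it stands on a long edge); axes along its edges: x the 60 mm width, y the 90 mm length, z the 30 mm thickness. All blocks are alike; two or three are there, an absent one gives None
- block_2 (a point): loose pine block, plain solid box 60 x 90 x 30 mm, 0.06 to 0.13 kg, flat on the bench at the start. The point is its very centre (15 mm above its support when flat, 30 mm when it stands on a long edge); axes along its edges: x the 60 mm width, y the 90 mm length, z the 30 mm thickness. All blocks are alike; two or three are there, an absent one gives None
- block_3 (a point): loose pine block, plain solid box 60 x 90 x 30 mm, 0.06 to 0.13 kg, flat on the bench at the start. The point is its very centre (15 mm above its support when flat, 30 mm when it stands on a long edge); axes along its edges: x the 60 mm width, y the 90 mm length, z the 30 mm thickness. All blocks are alike; two or three are there, an absent one gives None
- step_edge (a point): middle of the straight tipping edge of the fixed wooden tumbling step, 48 mm above the bench, level with the flat ledge, which reaches 85 mm back from it (-x). x axis level, the way blocks fall (away from the robot); y along the edge; z up. Dark cheeks at the sides rise 8 mm above the ledge, 114 mm apart, so a block lies on the ledge with its 90 mm length along the edge
- trough (a point): centre of the floor of the step's trough, 10 mm above the bench, axes as step_edge. The trough is 55 mm wide, its floor 38 mm below the edge; beyond it is a stop 16 mm thick, as high as the edge. A block pushed slowly until its middle is 3 to 10 mm past the edge tips by itself and lands standing on a long edge, 22 mm of it above the ledge; pushing on while it falls can jam it leaning
- index_axis (a point): on the upright axis of the index table, at the disc's top face, 40 mm above the bench; x axis level, from the marker's open front to its back, y to the left seen from the front, z up; fixed to the marker. The aluminium disc, 300 mm across, carries four black pockets 90 degrees apart: frames 116 mm long (radially) x 53 x 34 mm high, opening 102 x 40 mm, for a block on edge, its length towards the axis
- hood_front (a point): middle of the front edge of the hood's roof, top side, 116 mm above the bench, axes as index_axis. The grey hood, 320 mm wide, covers all from 20 mm in front of the axis to 156 mm behind it; the laser head on top, 72 to 148 mm behind the axis, is 196 mm high. With the guard open only the front pocket and the two front handles are free from above
- guard (a joint): how far the guard is open, m: 0 shut (within 0.015 at the start), 0.147 fully open. A flat amber sheet, 180 x 186 mm, 118 to 122 mm above the bench, that slides level along +x of index_axis, from over the front station to over the hood's roof; about 2 N, stays where it is left
- guard_handle (a point): middle of the guard's handle, 134 mm above the bench: an upright black bar on the sheet's front edge, 14 mm thick (x), 70 mm long (y), its top 144 mm above the bench; moves with the guard, 156 mm in front of the axis when shut, 9 mm when open; axes as index_axis
- start (a joint): travel of the start button, m: 0 up, 0.006 fully down; a spring returns it, about 4 N fully down
- start_top (a point): middle of the top of the round black start button, 26 mm across, pressed downwards; on the right of the hood's roof, 12 mm behind the axis and 133 mm to the right
- handle_1 (a point): one of the four upright round black handles on the disc, 20 mm thick, 42 mm tall, the point half-way up (61 mm above the bench), 122 mm from the axis; they turn with the disc and stand half-way between the pockets, so in a notch one is 45 degrees left and one 45 degrees right of the front
- handle_2 (a point): one of the four upright round black handles on the disc, 20 mm thick, 42 mm tall, the point half-way up (61 mm above the bench), 122 mm from the axis; they turn with the disc and stand half-way between the pockets, so in a notch one is 45 degrees left and one 45 degrees right of the front
- handle_3 (a point): one of the four upright round black handles on the disc, 20 mm thick, 42 mm tall, the point half-way up (61 mm above the bench), 122 mm from the axis; they turn with the disc and stand half-way between the pockets, so in a notch one is 45 degrees left and one 45 degrees right of the front
- handle_4 (a point): one of the four upright round black handles on the disc, 20 mm thick, 42 mm tall, the point half-way up (61 mm above the bench), 122 mm from the axis; they turn with the disc and stand half-way between the pockets, so in a notch one is 45 degrees left and one 45 degrees right of the front
- station_front (a point): fixed point on the laser marker: the front (loading) station of the index table, 88 mm from its axis, at the floor of the pocket that stops there when the table is in a notch, 40 mm above the bench; axes as index_axis
- station_right (a point): fixed point on the laser marker: the right (seen from the front; under the hood) station of the index table, 88 mm from its axis, at the floor of the pocket that stops there when the table is in a notch, 40 mm above the bench; axes as index_axis
- station_back (a point): fixed point on the laser marker: the back (under the hood) station of the index table, 88 mm from its axis, at the floor of the pocket that stops there when the table is in a notch, 40 mm above the bench; axes as index_axis
- station_left (a point): fixed point on the laser marker: the left (seen from the front; under the hood) station of the index table, 88 mm from its axis, at the floor of the pocket that stops there when the table is in a notch, 40 mm above the bench; axes as index_axis
- index_table (a joint): angle of the index table in rad, growing anticlockwise seen from above, 0 at the start within 0.06. A spring roller drops into a notch at every quarter turn (multiples of 1.571), where it holds with about 0.75 N m (6 N at a handle); it gives way, and past half-way draws the table home into the next notch. It may be turned either way
- tape_measure: yellow tape measure near the front edge of the bench, about 61 x 74 x 72 mm, origin under its middle; a bystander, leave alone
- nail_tin: open tin of nails, 68 mm across, 62 mm high, origin under its middle; a bystander, leave alone
Things that resemble listed ones, but are neither listed nor needed, are in the scene too. What is shaped like the part that bears block_3 but turquoise is not meant.

How it is judged:
On the way, in this order (a step that is already met when the one before it is completed fails the run):
1. the guard is slid fully open (value of joint guard above 0.137 m), for 0.2 s.
2. a block, let go, stands on its long edge in the trough of the tumbling step (((angle between the x axis of block_1 and the z axis of trough, either way round below 0.12 rad and x of block_1 in the frame of trough between -0.018 and 0.018 m and y of block_1 in the frame of trough between -0.03 and 0.03 m and z of block_1 in the frame of trough between 0.024 and 0.036 m and contact force between the fingers and b1 below 0.5 N) or (angle between the x axis of block_2 and the z axis of trough, either way round below 0.12 rad and x of block_2 in the frame of trough between -0.018 and 0.018 m and y of block_2 in the frame of trough between -0.03 and 0.03 m and z of block_2 in the frame of trough between 0.024 and 0.036 m and contact force between the fingers and b2 below 0.5 N) or (angle between the x axis of block_3 and the z axis of trough, either way round below 0.12 rad and x of block_3 in the frame of trough between -0.018 and 0.018 m and y of block_3 in the frame of trough between -0.03 and 0.03 m and z of block_3 in the frame of trough between 0.024 and 0.036 m and contact force between the fingers and b3 below 0.5 N))), for 0.2 s.
3. a block, let go, stands on its long edge in the pocket at the front of the index table ((((horizontal distance between block_1 and station_front below 0.012 m and z of block_1 in the frame of station_front between 0.024 and 0.036 m and angle between the x axis of block_1 and the z axis of trough, either way round below 0.12 rad) and contact force between the fingers and b1 below 0.5 N) or ((horizontal distance between block_2 and station_front below 0.012 m and z of block_2 in the frame of station_front between 0.024 and 0.036 m and angle between the x axis of block_2 and the z axis of trough, either way round below 0.12 rad) and contact force between the fingers and b2 below 0.5 N) or ((horizontal distance between block_3 and station_front below 0.012 m and z of block_3 in the frame of station_front between 0.024 and 0.036 m and angle between the x axis of block_3 and the z axis of trough, either way round below 0.12 rad) and contact force between the fingers and b3 below 0.5 N))), for 0.2 s.
4. the index table has been turned a notch and clicked home with that block under the hood, handle let go ((((horizontal distance between block_1 and station_right below 0.012 m and z of block_1 in the frame of station_right between 0.024 and 0.036 m and angle between the x axis of block_1 and the z axis of trough, either way round below 0.12 rad) or (horizontal distance between block_1 and station_back below 0.012 m and z of block_1 in the frame of station_back between 0.024 and 0.036 m and angle between the x axis of block_1 and the z axis of trough, either way round below 0.12 rad) or (horizontal distance between block_1 and station_left below 0.012 m and z of block_1 in the frame of station_left between 0.024 and 0.036 m and angle between the x axis of block_1 and the z axis of trough, either way round below 0.12 rad)) or ((horizontal distance between block_2 and station_right below 0.012 m and z of block_2 in the frame of station_right between 0.024 and 0.036 m and angle between the x axis of block_2 and the z axis of trough, either way round below 0.12 rad) or (horizontal distance between block_2 and station_back below 0.012 m and z of block_2 in the frame of station_back between 0.024 and 0.036 m and angle between the x axis of block_2 and the z axis of trough, either way round below 0.12 rad) or (horizontal distance between block_2 and station_left below 0.012 m and z of block_2 in the frame of station_left between 0.024 and 0.036 m and angle between the x axis of block_2 and the z axis of trough, either way round below 0.12 rad)) or ((horizontal distance between block_3 and station_right below 0.012 m and z of block_3 in the frame of station_right between 0.024 and 0.036 m and angle between the x axis of block_3 and the z axis of trough, either way round below 0.12 rad) or (horizontal distance between block_3 and station_back below 0.012 m and z of block_3 in the frame of station_back between 0.024 and 0.036 m and angle between the x axis of block_3 and the z axis of trough, either way round below 0.12 rad) or (horizontal distance between block_3 and station_left below 0.012 m and z of block_3 in the frame of station_left between 0.024 and 0.036 m and angle between the x axis of block_3 and the z axis of trough, either way round below 0.12 rad))) and (value of joint index_table between -11.0556 and -10.9356 rad or value of joint index_table between -9.4848 and -9.3648 rad or value of joint index_table between -7.914 and -7.794 rad or value of joint index_table between -6.3432 and -6.2232 rad or value of joint index_table between -4.7724 and -4.6524 rad or value of joint index_table between -3.2016 and -3.0816 rad or value of joint index_table between -1.6308 and -1.5108 rad or value of joint index_table between -0.06 and 0.06 rad or value of joint index_table between 1.5108 and 1.6308 rad or value of joint index_table between 3.0816 and 3.2016 rad or value of joint index_table between 4.6524 and 4.7724 rad or value of joint index_table between 6.2232 and 6.3432 rad or value of joint index_table between 7.794 and 7.914 rad or value of joint index_table between 9.3648 and 9.4848 rad or value of joint index_table between 10.9356 and 11.0556 rad) and velocity of joint index_table between -0.1 and 0.1 rad/s and contact force between the fingers and index_table below 0.5 N), for 0.2 s.
5. a second block, let go, stands on its long edge in the trough, with the first under the hood (((angle between the x axis of block_1 and the z axis of trough, either way round below 0.12 rad and x of block_1 in the frame of trough between -0.018 and 0.018 m and y of block_1 in the frame of trough between -0.03 and 0.03 m and z of block_1 in the frame of trough between 0.024 and 0.036 m and contact force between the fingers and b1 below 0.5 N) or (angle between the x axis of block_2 and the z axis of trough, either way round below 0.12 rad and x of block_2 in the frame of trough between -0.018 and 0.018 m and y of block_2 in the frame of trough between -0.03 and 0.03 m and z of block_2 in the frame of trough between 0.024 and 0.036 m and contact force between the fingers and b2 below 0.5 N) or (angle between the x axis of block_3 and the z axis of trough, either way round below 0.12 rad and x of block_3 in the frame of trough between -0.018 and 0.018 m and y of block_3 in the frame of trough between -0.03 and 0.03 m and z of block_3 in the frame of trough between 0.024 and 0.036 m and contact force between the fingers and b3 below 0.5 N)) and (((horizontal distance between block_1 and station_right below 0.012 m and z of block_1 in the frame of station_right between 0.024 and 0.036 m and angle between the x axis of block_1 and the z axis of trough, either way round below 0.12 rad) or (horizontal distance between block_1 and station_back below 0.012 m and z of block_1 in the frame of station_back between 0.024 and 0.036 m and angle between the x axis of block_1 and the z axis of trough, either way round below 0.12 rad) or (horizontal distance between block_1 and station_left below 0.012 m and z of block_1 in the frame of station_left between 0.024 and 0.036 m and angle between the x axis of block_1 and the z axis of trough, either way round below 0.12 rad)) or ((horizontal distance between block_2 and station_right below 0.012 m and z of block_2 in the frame of station_right between 0.024 and 0.036 m and angle between the x axis of block_2 and the z axis of trough, either way round below 0.12 rad) or (horizontal distance between block_2 and station_back below 0.012 m and z of block_2 in the frame of station_back between 0.024 and 0.036 m and angle between the x axis of block_2 and the z axis of trough, either way round below 0.12 rad) or (horizontal distance between block_2 and station_left below 0.012 m and z of block_2 in the frame of station_left between 0.024 and 0.036 m and angle between the x axis of block_2 and the z axis of trough, either way round below 0.12 rad)) or ((horizontal distance between block_3 and station_right below 0.012 m and z of block_3 in the frame of station_right between 0.024 and 0.036 m and angle between the x axis of block_3 and the z axis of trough, either way round below 0.12 rad) or (horizontal distance between block_3 and station_back below 0.012 m and z of block_3 in the frame of station_back between 0.024 and 0.036 m and angle between the x axis of block_3 and the z axis of trough, either way round below 0.12 rad) or (horizontal distance between block_3 and station_left below 0.012 m and z of block_3 in the frame of station_left between 0.024 and 0.036 m and angle between the x axis of block_3 and the z axis of trough, either way round below 0.12 rad)))), for 0.2 s.
6. a second block, let go, stands in the front pocket, with the first under the hood ((((horizontal distance between block_1 and station_front below 0.012 m and z of block_1 in the frame of station_front between 0.024 and 0.036 m and angle between the x axis of block_1 and the z axis of trough, either way round below 0.12 rad) and contact force between the fingers and b1 below 0.5 N) or ((horizontal distance between block_2 and station_front below 0.012 m and z of block_2 in the frame of station_front between 0.024 and 0.036 m and angle between the x axis of block_2 and the z axis of trough, either way round below 0.12 rad) and contact force between the fingers and b2 below 0.5 N) or ((horizontal distance between block_3 and station_front below 0.012 m and z of block_3 in the frame of station_front between 0.024 and 0.036 m and angle between the x axis of block_3 and the z axis of trough, either way round below 0.12 rad) and contact force between the fingers and b3 below 0.5 N)) and (((horizontal distance between block_1 and station_right below 0.012 m and z of block_1 in the frame of station_right between 0.024 and 0.036 m and angle between the x axis of block_1 and the z axis of trough, either way round below 0.12 rad) or (horizontal distance between block_1 and station_back below 0.012 m and z of block_1 in the frame of station_back between 0.024 and 0.036 m and angle between the x axis of block_1 and the z axis of trough, either way round below 0.12 rad) or (horizontal distance between block_1 and station_left below 0.012 m and z of block_1 in the frame of station_left between 0.024 and 0.036 m and angle between the x axis of block_1 and the z axis of trough, either way round below 0.12 rad)) or ((horizontal distance between block_2 and station_right below 0.012 m and z of block_2 in the frame of station_right between 0.024 and 0.036 m and angle between the x axis of block_2 and the z axis of trough, either way round below 0.12 rad) or (horizontal distance between block_2 and station_back below 0.012 m and z of block_2 in the frame of station_back between 0.024 and 0.036 m and angle between the x axis of block_2 and the z axis of trough, either way round below 0.12 rad) or (horizontal distance between block_2 and station_left below 0.012 m and z of block_2 in the frame of station_left between 0.024 and 0.036 m and angle between the x axis of block_2 and the z axis of trough, either way round below 0.12 rad)) or ((horizontal distance between block_3 and station_right below 0.012 m and z of block_3 in the frame of station_right between 0.024 and 0.036 m and angle between the x axis of block_3 and the z axis of trough, either way round below 0.12 rad) or (horizontal distance between block_3 and station_back below 0.012 m and z of block_3 in the frame of station_back between 0.024 and 0.036 m and angle between the x axis of block_3 and the z axis of trough, either way round below 0.12 rad) or (horizontal distance between block_3 and station_left below 0.012 m and z of block_3 in the frame of station_left between 0.024 and 0.036 m and angle between the x axis of block_3 and the z axis of trough, either way round below 0.12 rad))) and (value of joint index_table between -11.0556 and -10.9356 rad or value of joint index_table between -9.4848 and -9.3648 rad or value of joint index_table between -7.914 and -7.794 rad or value of joint index_table between -6.3432 and -6.2232 rad or value of joint index_table between -4.7724 and -4.6524 rad or value of joint index_table between -3.2016 and -3.0816 rad or value of joint index_table between -1.6308 and -1.5108 rad or value of joint index_table between -0.06 and 0.06 rad or value of joint index_table between 1.5108 and 1.6308 rad or value of joint index_table between 3.0816 and 3.2016 rad or value of joint index_table between 4.6524 and 4.7724 rad or value of joint index_table between 6.2232 and 6.3432 rad or value of joint index_table between 7.794 and 7.914 rad or value of joint index_table between 9.3648 and 9.4848 rad or value of joint index_table between 10.9356 and 11.0556 rad) and velocity of joint index_table between -0.1 and 0.1 rad/s), for 0.2 s.
7. every block is in a pocket under the hood, the table in a notch, and the guard is fully shut (((horizontal distance between block_1 and station_right below 0.012 m and z of block_1 in the frame of station_right between 0.024 and 0.036 m and angle between the x axis of block_1 and the z axis of trough, either way round below 0.12 rad) or (horizontal distance between block_1 and station_back below 0.012 m and z of block_1 in the frame of station_back between 0.024 and 0.036 m and angle between the x axis of block_1 and the z axis of trough, either way round below 0.12 rad) or (horizontal distance between block_1 and station_left below 0.012 m and z of block_1 in the frame of station_left between 0.024 and 0.036 m and angle between the x axis of block_1 and the z axis of trough, either way round below 0.12 rad)) and ((horizontal distance between block_2 and station_right below 0.012 m and z of block_2 in the frame of station_right between 0.024 and 0.036 m and angle between the x axis of block_2 and the z axis of trough, either way round below 0.12 rad) or (horizontal distance between block_2 and station_back below 0.012 m and z of block_2 in the frame of station_back between 0.024 and 0.036 m and angle between the x axis of block_2 and the z axis of trough, either way round below 0.12 rad) or (horizontal distance between block_2 and station_left below 0.012 m and z of block_2 in the frame of station_left between 0.024 and 0.036 m and angle between the x axis of block_2 and the z axis of trough, either way round below 0.12 rad)) and ((horizontal distance between block_3 and station_right below 0.012 m and z of block_3 in the frame of station_right between 0.024 and 0.036 m and angle between the x axis of block_3 and the z axis of trough, either way round below 0.12 rad) or (horizontal distance between block_3 and station_back below 0.012 m and z of block_3 in the frame of station_back between 0.024 and 0.036 m and angle between the x axis of block_3 and the z axis of trough, either way round below 0.12 rad) or (horizontal distance between block_3 and station_left below 0.012 m and z of block_3 in the frame of station_left between 0.024 and 0.036 m and angle between the x axis of block_3 and the z axis of trough, either way round below 0.12 rad)) and (value of joint index_table between -11.0556 and -10.9356 rad or value of joint index_table between -9.4848 and -9.3648 rad or value of joint index_table between -7.914 and -7.794 rad or value of joint index_table between -6.3432 and -6.2232 rad or value of joint index_table between -4.7724 and -4.6524 rad or value of joint index_table between -3.2016 and -3.0816 rad or value of joint index_table between -1.6308 and -1.5108 rad or value of joint index_table between -0.06 and 0.06 rad or value of joint index_table between 1.5108 and 1.6308 rad or value of joint index_table between 3.0816 and 3.2016 rad or value of joint index_table between 4.6524 and 4.7724 rad or value of joint index_table between 6.2232 and 6.3432 rad or value of joint index_table between 7.794 and 7.914 rad or value of joint index_table between 9.3648 and 9.4848 rad or value of joint index_table between 10.9356 and 11.0556 rad) and velocity of joint index_table between -0.1 and 0.1 rad/s and value of joint guard below 0.008 m), for 0.2 s.
8. the start button is pressed with the guard shut (value of joint start above 0.004 m and value of joint guard below 0.008 m), for 0.04 s.
At the end, for the whole second after the job is handed in: every block that is there stands on its long edge (within 0.12 rad) in a pocket at the right, back or left station under the hood, its centre within 12 mm of the station, at rest; the index table rests in a notch (within 0.06 rad); the guard is shut (within 8 mm) and the start button is up again (all of step 7 and linear speed of each of b1, b2, b3 below 0.02 m/s and value of joint start below 0.002 m); the robot touches nothing.
It fails at once if the start button is pressed with the guard open (value of joint start above 0.003 m and value of joint guard above 0.015 m).
It fails at once if the tape measure is moved more than 4 cm (distance of tape_measure from where it was at the start of the episode above 0.04 m).
It fails at once if the tin of nails is moved more than 4 cm (distance of nail_tin from where it was at the start of the episode above 0.04 m).
Of b1, b2, b3 only 2 to 3 are there at a start; the rules pass over those that are not, and their reading is None.
At some moment in a run one of b1, b2, b3 may be knocked a few centimetres aside while the robot is not near it.
Once in a run the grip may slacken for a moment while it holds something.
It also fails if it takes over 210 s, if anything falls off the work surface, if the arm or the gripper's body presses on something with over 40 N, if the wrist force passes 120 N, or if a joint passes its speed limit or range.

## Working session

There is one attempt and no reset: what is moved stays moved. The work goes in short steps, Python scripts to look and compute and a tool call to move; the robot and the scene stay as the last step left them, time stands still between calls to the robot, and variables do not carry over. Pictures are saved under pics/ and viewed, at most 14 in all, crops included, and the job is handed in when it is done.

Besides the shell and the picture viewer there is one more tool, called after "Emit:" as a command line: name --pt "numbers of a row" for each row, then --argument value for the rest. servo_tool: Moves the arm, as the interface text tells. Its arguments: {"type":"object","properties":{"deltas":{"type":"array","items":{"type":"array","items":{"type":"number"}}},"squeeze":{"type":"number"}},"required":["deltas"]}

```bash
ls; mkdir -p pics; cat > h.py <<'E'
from station import arm
import numpy as np, cv2
from scipy.spatial.transform import Rotation as R
def rot(o):
    o=np.array(o,float)
    return o if o.shape==(3,3) else (R.from_quat(o).as_matrix() if o.size==4 else R.from_euler('xyz',o).as_matrix())
def shot(name,fn=None):
    p=arm.grab_frame(name)
    if fn: cv2.imwrite('pics/'+fn,p['color'][:,:,::-1])
    return p
def find(q,p,n=6):
    out=[]
    for d in arm.recognise(q,p)[:n]:
        w=rot(p['orientation'])@np.array(d['at'])+np.array(p['position'])
        out.append((round(d['conf'],2),w.round(3).tolist(),pix(p,w).round().tolist()))
    return out
def pix(p,w):
    c=rot(p['orientation']).T@(np.array(w)-np.array(p['position'])); u=np.array(p['K'])@c
    return u[:2]/u[2]
def onplane(p,uv,z):
    d=rot(p['orientation'])@np.linalg.inv(p['K'])@np.array([uv[0],uv[1],1.]); o=np.array(p['position'])
    return o+d*(z-o[2])/d[2]
def st():
    s=arm.get_state(); return {k:np.round(s[k],3).tolist() for k in('t','q','eef_pos','ee_rot','force','width','gripper_force')}
E
python3 - <<'E'
from h import *
print(st())
for n in('top','scene'):
    p=shot(n,n+'0.png'); print(n,p['position'],p['orientation'])
    for q in ['block_1','step_edge','index_axis','guard_handle','start','handle_1','guard','index_table','tape_measure','nail_tin','trough','hood_front']:
        try: print(q,find(q,p))
        except Exception as e: print(q,e)
E
```

```text
pics
{'t': 0.0, 'q': [-0.87, 0.359, 0.011, -0.0, -1.224, -0.288], 'eef_pos': [0.271, -0.618, 0.226], 'ee_rot': [3.14, -0.0, -2.729], 'force': [-0.747, 0.034, -0.921], 'width': 0.088, 'gripper_force': 0.0}
top [0.43259567 0.03227028 1.55643823] [-3.07288711  0.00748235 -1.60067232]
block_1 [(0.84, [0.356, 0.078, 0.029], [244.0, 243.0]), (0.81, [0.558, -0.341, 0.027], [357.0, 184.0]), (0.8, [0.44, 0.236, 0.033], [200.0, 221.0]), (0.74, [0.43, -0.052, 0.035], [280.0, 221.0]), (0.37, [0.622, 0.248, 0.048], [195.0, 171.0]), (0.37, [0.314, 0.317, 0.057], [177.0, 257.0])]
step_edge [(0.84, [0.624, 0.247, 0.051], [195.0, 170.0])]
index_axis [(0.67, [0.656, -0.05, 0.121], [278.0, 155.0]), (0.58, [0.575, -0.061, 0.12], [282.0, 179.0])]
guard_handle [(0.59, [0.573, -0.061, 0.122], [282.0, 179.0])]
start [(0.61, [0.67, -0.181, 0.138], [317.0, 149.0])]
handle_1 [(0.82, [0.599, 0.039, 0.04], [253.0, 175.0])]
guard [(0.76, [0.573, -0.056, 0.123], [281.0, 179.0])]
index_table [(0.56, [0.597, 0.043, 0.037], [252.0, 176.0]), (0.37, [0.586, 0.397, 0.024], [156.0, 182.0])]
tape_measure [(0.76, [0.317, 0
[... 696 characters left out ...]
, [0.576, -0.001, 0.047], [257.0, 210.0])]
guard_handle []
start [(0.4, [0.672, -0.178, 0.144], [257.0, 149.0])]
handle_1 [(0.73, [0.572, -0.001, 0.044], [259.0, 212.0]), (0.44, [0.312, 0.328, 0.045], [293.0, 315.0])]
guard [(0.85, [0.564, -0.043, 0.125], [268.0, 181.0])]
index_table [(0.9, [0.575, 0.0, 0.043], [257.0, 212.0]), (0.34, [0.646, 0.01, 0.115], [233.0, 185.0])]
tape_measure [(0.88, [0.312, 0.33, 0.046], [292.0, 315.0])]
nail_tin [(0.72, [0.587, 0.394, 0.041], [169.0, 294.0]), (0.3, [0.423, -0.045, 0.032], [313.0, 221.0])]
trough [(0.64, [0.67, -0.178, 0.145], [258.0, 149.0]), (0.57, [0.602, 0.259, 0.049], [198.0, 257.0])]
hood_front [(0.61, [0.643, 0.012, 0.119], [234.0, 185.0])]
```

View pics/top0.png

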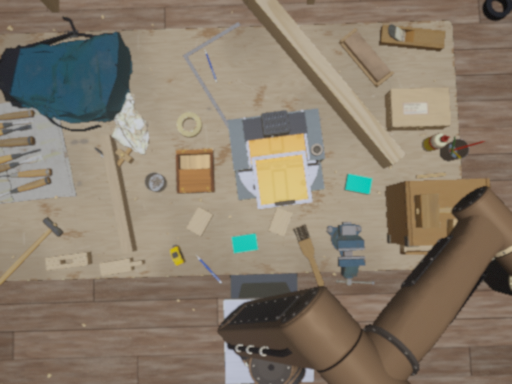

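View pics/scene0.png

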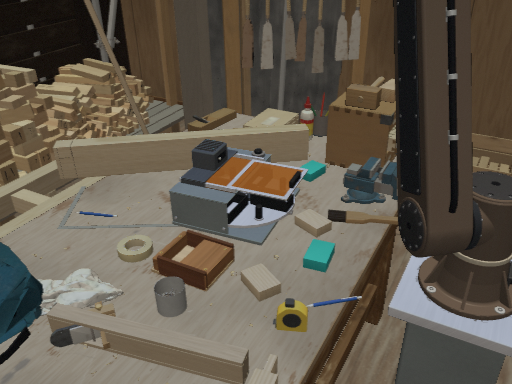

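Top view: pine blocks at (200,221) and (281,221), turquoise decoys at (245,243) and (358,184), tumbling step at (195,171), marker at (280,160). The tape measure is at (177,256) and the tin at (155,182). I'll zoom in for the angles.

```bash
python3 - <<'E'
import cv2
a=cv2.imread('pics/top0.png')
cv2.imwrite('pics/c1.png',cv2.resize(a[105:255,160:340],None,fx=4.4,fy=4,interpolation=cv2.INTER_CUBIC)[:, :792])
from h import *
p=shot('top')
# pine block contours
hsv=cv2.cvtColor(p['color'],cv2.COLOR_RGB2HSV)
for n,(u,v) in {'A':(200,221),'B':(281,221),'T':(245,243)}.items():
    print(n,p['color'][v,u],[p['color'][v+dy,u+dx].tolist() for dx,dy in((-20,0),(20,0),(0,16),(0,-16))])
    c=p['color'].astype(int); m=(np.abs(c-c[v-1:v+2,u-1:u+2].mean((0,1))).max(2)<14).astype(np.uint8)
    k,l,s,ce=cv2.connectedComponentsWithStats(m,connectivity=4); i=l[v,u]
    pts=np.argwhere(l==i)[:,::-1]; w=np.array([onplane(p,q,0.03)[:2] for q in pts]).astype(np.float32)
    print(s[i],cv2.minAreaRect(w), w.mean(0))
E
```

```text
A [186 174 152] [[163, 151, 132], [165, 154, 135], [160, 146, 127], [170, 157, 137]]
[187 207  25  28 398] ((0.44016891717910767, 0.2409701943397522), (0.05924319475889206, 0.08920515328645706), 59.606788635253906) [0.44029814 0.24109136]
B [187 174 152] [[174, 162, 142], [172, 159, 139], [170, 158, 139], [133, 127, 113]]
[269 204  28  32 490] ((0.4438726305961609, -0.06215439736843109), (0.0661265030503273, 0.12842607498168945), 64.75920104980469) [ 0.43362275 -0.05908961]
T [ 32 195 180] [[160, 148, 129], [164, 152, 133], [159, 147, 128], [168, 155, 136]]
[233 235  23  17 296] ((0.35523608326911926, 0.07817693054676056), (0.049359992146492004, 0.07734504342079163), 6.395010948181152) [0.35529122 0.07829082]
```

View pics/c1.png

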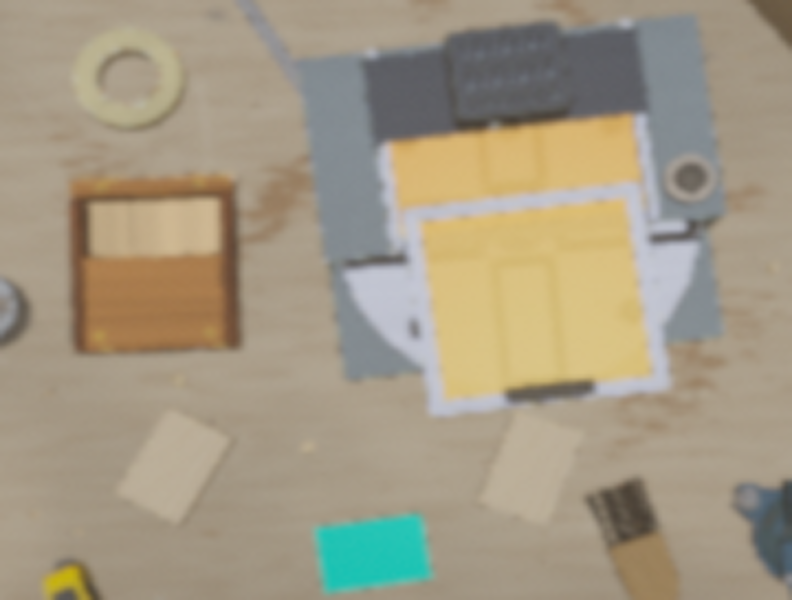

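Crop: step's trough is the light strip at crop y≈200–257, with its tipping edge at y≈257. The marker is turned a few degrees, its hood corners are at about (330,262), (720,217), (300,60), (693,18), and the button is at (690,177). There are two pine blocks so far.

```bash
python3 - <<'E'
from h import *
p=shot('top')
C=lambda u,v,z:onplane(p,(160+u/4.4-.4,105+v/4-.4),z)
def pr(n,a):print(n,np.round(a,4).tolist())
fl,fr,bl,br=[C(*q,.116) for q in((330,262),(720,217),(300,60),(693,18))]
for n,a in zip('fl fr bl br'.split(),(fl,fr,bl,br)):pr(n,a)
pr('w',[np.linalg.norm(fl-fr),np.linalg.norm(bl-br),np.linalg.norm(fl-bl)])
h=[C(507,394,.144),C(594,386,.144)];pr('handle',(h[0]+h[1])/2)
pr('button',C(690,177,.13))
for d in (fl-fr,bl-br,h[0]-h[1]): print('yaw from y',np.degrees(np.arctan2(-d[0],d[1])))
for d in (bl-fl,br-fr): print('yaw from x',np.degrees(np.arctan2(d[1],d[0])))
e=[C(83,257,.048),C(222,257,.048)];pr('edge',(e[0]+e[1])/2);d=e[0]-e[1];print(np.degrees(np.arctan2(-d[0],d[1])),np.linalg.norm(d))
f=[C(72,350,.056),C(240,347,.056)];g=[C(70,180,.048),C(238,178,.048)]
pr('stepfront',f);pr('back',g)
hood=find('hood_front',p);print(hood)
# blocks corners
for n,c in {'A':[(178,410),(232,440),(178,524),(118,490)],'B':[(528,412),(583,434),(545,524),(481,500)]}.items():
    w=np.array([C(*q,.03)[:2] for q in c]);pr(n,w.mean(0));print(np.linalg.norm(w-np.roll(w,-1,0),axis=1).round(3)); d=w[0]-w[3]+w[1]-w[2];print(np.degrees(np.arctan2(d[1],d[0])))
E
```

```text
fl [0.6106, 0.1016, 0.116]
fr [0.6403, -0.2058, 0.116]
bl [0.7883, 0.1206, 0.116]
br [0.8156, -0.1917, 0.116]
w [0.3089, 0.3135, 0.1788]
handle [0.4935, -0.0656, 0.144]
button [0.6735, -0.1816, 0.13]
yaw from y 5.513488741194785
yaw from y 4.985513536103062
yaw from y 4.049179654481355
yaw from x 6.103934885334536
yaw from x 4.6076773183395305
edge [0.628, 0.2509, 0.048]
-1.765375500305169 0.11457288290905648
stepfront [[0.545, 0.3172, 0.056], [0.5436, 0.18, 0.056]]
back [[0.7006, 0.3177, 0.048], [0.6981, 0.1788, 0.048]]
[(0.85, [0.653, -0.046, 0.123], [277.0, 156.0])]
A [0.4388, 0.2375]
[0.053 0.088 0.059 0.088]
-33.73270968881342
B [0.4286, -0.0577]
[0.05  0.087 0.057 0.089]
-25.44140707843341
```

Emit:
servo_tool --pt "-1 0 0 -30 0 0 0" --pt "-1 0 0 -20 0 0 0"

```text
t: 1.62
eef_pos: [0.2705, -0.6182, 0.2772]
ee_rot: [3.14, -0.001, -2.729]
force: [0.5, -0.5, 1.5]
width: 0.0876
gripper_force: 0.0
```

```bash
cat >> h.py <<'E'
AX=np.array([.647,-.0495]); MY=np.radians(5.2)
ST=np.array([.628,.2485]); SY=np.radians(-1.0)
def mk(x,y): return AX+np.array([[np.cos(MY),-np.sin(MY)],[np.sin(MY),np.cos(MY)]])@[x,y]
def sp(x,y): return ST+np.array([[np.cos(SY),-np.sin(SY)],[np.sin(SY),np.cos(SY)]])@[x,y]
def plan(pts,vmax=40,start=None):
    "pts: (xy,z,yaw or None); prints tool-frame totals per leg: turn first, then shift"
    s=arm.get_state(); e=np.array(s['eef_pos']) if start is None else start[0]; Y=s['ee_rot'][2] if start is None else start[1]
    print('now',np.round(e,4),round(Y,3),'t',round(s['t'],2))
    for xy,z,yw in pts:
        if yw is not None:
            d=(yw-Y+np.pi)%(2*np.pi)-np.pi
            if abs(np.degrees(d))>.3: print('  turn az %.1f'%-np.degrees(d))
            Y=yw
        t=np.array([*xy,z]); d=t-e; e=t
        o=1000*np.array([np.cos(Y)*d[0]+np.sin(Y)*d[1],np.sin(Y)*d[0]-np.cos(Y)*d[1],-d[2]])
        n=int(np.ceil(np.abs(o).max()/vmax)) or 1
        print('  tot',o.round(1),'n',n,'row',(o/n).round(1).tolist(), '->',t.round(3))
YM=MY-np.pi; YS=SY-np.pi/2
E
python3 - <<'E'
from h import *
plan([(mk(-.195,0),.277,YM),(mk(-.195,0),.130,None),(mk(-.03,0),.13,None)])
E
```

```text
now [ 0.2705 -0.6182  0.2772] -2.729 t 1.62
  turn az 18.5
  tot [-2.315e+02  5.322e+02  2.000e-01] n 14 row [-16.5, 38.0, 0.0] -> [ 0.453 -0.067  0.277]
  tot [ -0.   0. 147.] n 4 row [-0.0, 0.0, 36.8] -> [ 0.453 -0.067  0.13 ]
  tot [-165.   -0.   -0.] n 5 row [-33.0, -0.0, -0.0] -> [ 0.617 -0.052  0.13 ]
```

Emit:
servo_tool --pt "1 0 0 0 0 0 6.2" --pt "1 0 0 0 0 0 6.2" --pt "1 0 0 0 0 0 6.2" --pt "1 -16.5 38 0 0 0 0" --pt "1 -16.5 38 0 0 0 0" --pt "1 -16.5 38 0 0 0 0" --pt "1 -16.5 38 0 0 0 0" --pt "1 -16.5 38 0 0 0 0" --pt "1 -16.5 38 0 0 0 0" --pt "1 -16.5 38 0 0 0 0" --pt "1 -16.5 38 0 0 0 0" --pt "1 -16.5 38 0 0 0 0" --pt "1 -16.5 38 0 0 0 0" --pt "1 -16.5 38 0 0 0 0" --pt "1 -16.5 38 0 0 0 0" --pt "1 -16.5 38 0 0 0 0" --pt "1 -16.5 38 0 0 0 0"

```text
t: 3.03
eef_pos: [0.4541, -0.0659, 0.2772]
ee_rot: [3.141, 0.001, -3.053]
force: [0.6, -0.1, 0.4]
width: 0.0003
gripper_force: 0.0
```

Emit:
servo_tool --pt "1 0 0 37 0 0 0" --pt "1 0 0 37 0 0 0" --pt "1 0 0 37 0 0 0" --pt "1 0 0 35 0 0 0" --pt "1 0 0 0 0 0 0"

```text
t: 3.45
eef_pos: [0.4497, -0.0684, 0.1251]
ee_rot: [-3.141, -0.01, -3.054]
force: [-2.0, -0.6, 0.3]
width: 0.0008
gripper_force: 0.0
```

```bash
python3 - <<'E'
from h import *
print(st())
p=shot('top','t1.png'); print(find('guard_handle',p),find('block_1',p))
q=shot('scene');print(find('block_1',q))
cv2.imwrite('pics/c2.png',cv2.resize(p['color'][105:255,160:410,::-1],None,fx=3.2,fy=3.2,interpolation=cv2.INTER_CUBIC))
E
```

```text
{'t': 3.45, 'q': [0.283, 0.097, -0.59, -0.002, -0.893, -1.765], 'eef_pos': [0.45, -0.068, 0.125], 'ee_rot': [-3.141, -0.01, -3.054], 'force': [-1.96, -0.624, 0.281], 'width': 0.001, 'gripper_force': 0.0}
[(0.65, [0.455, 0.237, 0.033], [200.0, 217.0]), (0.63, [0.589, -0.05, 0.12], [279.0, 175.0])] [(0.56, [0.559, -0.338, 0.025], [356.0, 183.0]), (0.55, [0.455, 0.237, 0.033], [200.0, 217.0])]
[(0.92, [0.347, 0.091, 0.032], [320.0, 255.0]), (0.71, [0.431, 0.249, 0.03], [261.0, 281.0]), (0.62, [0.425, -0.043, 0.03], [312.0, 222.0])]
```

View pics/c2.png

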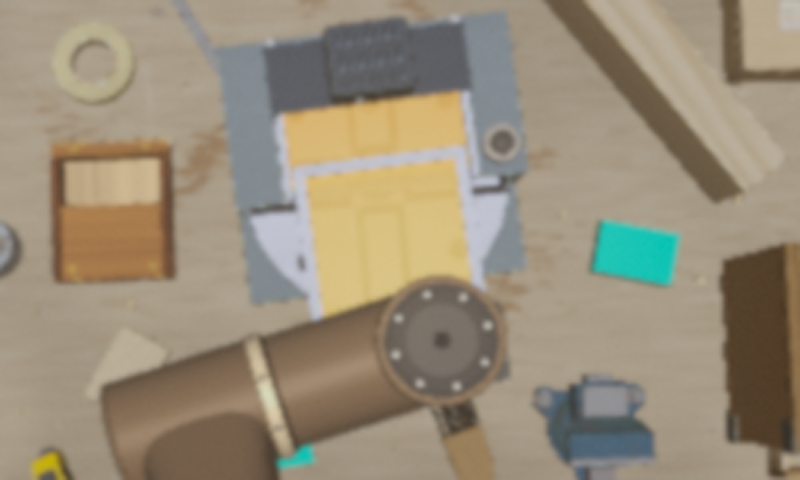

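The right side of the bench holds only a turquoise decoy, so two pine blocks it is. Next I push the guard open.

Emit:
servo_tool --pt "1 0 0 -6 0 0 0" --pt "1 -20 0 0 0 0 0" --pt "1 -20 0 0 0 0 0" --pt "1 -20 0 0 0 0 0" --pt "1 -20 0 0 0 0 0" --pt "1 -20 0 0 0 0 0" --pt "1 -20 0 0 0 0 0" --pt "1 -20 0 0 0 0 0" --pt "1 -15 0 0 0 0 0" --pt "1 -10 0 0 0 0 0" --pt "1 0 0 0 0 0 0"

```text
t: 4.62
eef_pos: [0.6203, -0.0534, 0.1377]
ee_rot: [-3.141, 0.002, -3.053]
force: [0.9, -0.6, 0.0]
width: 0.0007
gripper_force: 0.0
```

Emit:
servo_tool --pt "1 -2 0 0 0 0 0" --pt "1 -2 0 0 0 0 0" --pt "1 0 0 0 0 0 0"

```text
t: 4.87
eef_pos: [0.6213, -0.0534, 0.1369]
ee_rot: [-3.142, -0.001, -3.054]
force: [-3.3, -0.2, 2.1]
width: 0.0001
gripper_force: 1.9
```

Emit:
servo_tool --pt "1 -3 0 0 0 0 0" --pt "1 0 0 0 0 0 0" --pt "1 0 0 0 0 0 0"

```text
t: 5.12
eef_pos: [0.6215, -0.0535, 0.1366]
ee_rot: [-3.141, -0.006, -3.054]
force: [-12.3, -0.1, 9.2]
width: 0.0006
gripper_force: 6.5
```

```bash
python3 - <<'E'
from h import *
p=shot('scene'); print(find('guard_handle',p),find('guard',p))
cv2.imwrite('pics/c3.png',cv2.resize(p['color'][130:330,150:350,::-1],None,fx=3,fy=3,interpolation=cv2.INTER_CUBIC))
E
```

```text
[(0.56, [0.676, -0.022, 0.129], [230.0, 174.0])] [(0.64, [0.675, -0.021, 0.124], [230.0, 176.0])]
```

View pics/c3.png

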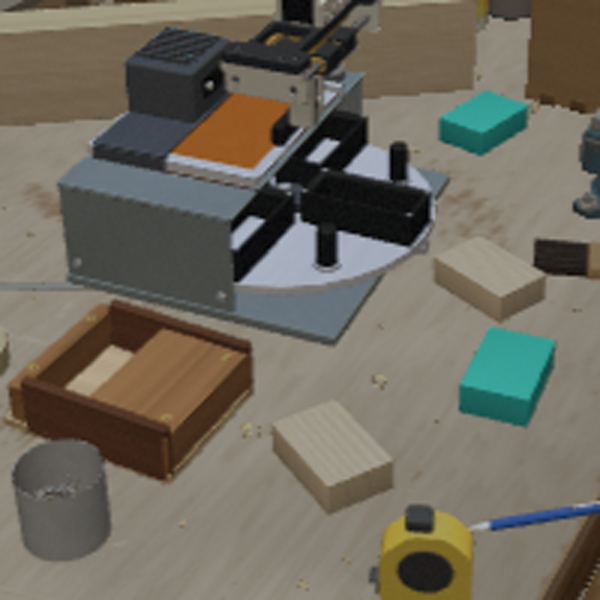

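The guard is fully open: the push stopped hard at 12 N, with the handle at the computed end. The front pocket is free, and both front handles are visible at crop (327,245) and (398,160). Now block A.

```bash
python3 - <<'E'
from h import *
p=np.array([.4395,.240]);Y=np.radians(-31)
s=arm.get_state()['eef_pos']
plan([(mk(-.045,0),.137,None),(mk(-.045,0),.217,None),(p,.2,Y),(p,.008,None)])
E
```

```text
now [ 0.6215 -0.0535  0.1366] -3.054 t 5.27
  tot [19.2  1.6 -0.4] n 1 row [19.2, 1.6, -0.4] -> [ 0.602 -0.054  0.137]
  tot [ -0.   0. -80.] n 2 row [-0.0, 0.0, -40.0] -> [ 0.602 -0.054  0.217]
  turn az -144.0
  tot [-290.7 -167.9   17. ] n 8 row [-36.3, -21.0, 2.1] -> [0.44 0.24 0.2 ]
  tot [  0.  -0. 192.] n 5 row [0.0, -0.0, 38.4] -> [0.44  0.24  0.008]
```

Emit:
servo_tool --pt "1 20 0 0 0 0 0" --pt "-1 0 0 -40 0 0 -7.15" --pt "-1 0 0 -40 0 0 -7.15" --pt "-1 0 0 0 0 0 -7.15" --pt "-1 0 0 0 0 0 -7.15" --pt "-1 0 0 0 0 0 -7.15" --pt "-1 0 0 0 0 0 -7.15" --pt "-1 0 0 0 0 0 -7.15" --pt "-1 0 0 0 0 0 -7.15" --pt "-1 0 0 0 0 0 -7.15" --pt "-1 0 0 0 0 0 -7.15" --pt "-1 0 0 0 0 0 -7.15" --pt "-1 0 0 0 0 0 -7.15" --pt "-1 0 0 0 0 0 -7.15" --pt "-1 0 0 0 0 0 -7.15" --pt "-1 0 0 0 0 0 -7.15" --pt "-1 0 0 0 0 0 -7.15" --pt "-1 0 0 0 0 0 -7.15" --pt "-1 0 0 0 0 0 -7.15" --pt "-1 0 0 0 0 0 -7.15"

```text
t: 6.93
eef_pos: [0.6055, -0.0546, 0.217]
ee_rot: [-3.141, -0.001, -0.676]
force: [-0.0, 0.3, -1.0]
width: 0.0876
gripper_force: 0.0
```

Emit:
servo_tool --pt "-1 0 0 0 0 0 -7.15" --pt "-1 -36 -21 0 0 0 0" --pt "-1 -36 -21 0 0 0 0" --pt "-1 -36 -21 0 0 0 0" --pt "-1 -36 -21 0 0 0 0" --pt "-1 -36 -21 0 0 0 0" --pt "-1 -36 -21 0 0 0 0" --pt "-1 -36 -21 0 0 0 0" --pt "-1 -36 -21 0 0 0 0" --pt "-1 0 0 0 0 0 0"

```text
t: 7.77
eef_pos: [0.4477, 0.2454, 0.2174]
ee_rot: [-3.138, -0.0, -0.553]
force: [0.1, -0.8, 0.5]
width: 0.0878
gripper_force: 0.0
```

```bash
python3 - <<'E'
from h import *
s=shot('scene'); print(find('block_1',s))
p=np.array([.4395,.240]);Y=np.radians(-31)
plan([(p,.07,Y),(p,.008,None)])
E
```

```text
[(0.95, [0.424, -0.044, 0.033], [312.0, 221.0]), (0.69, [0.35, 0.098, 0.032], [318.0, 256.0]), (0.63, [0.546, -0.34, 0.033], [314.0, 168.0]), (0.55, [0.432, 0.249, 0.029], [261.0, 281.0])]
now [0.4492 0.2418 0.2171] -0.554 t 7.87
  turn az -0.7
  tot [ -7.4   6.6 147.1] n 4 row [-1.8, 1.6, 36.8] -> [0.44 0.24 0.07]
  tot [ 0. -0. 62.] n 2 row [0.0, -0.0, 31.0] -> [0.44  0.24  0.008]
```

Emit:
servo_tool --pt "-1 -4 3 36 0 0 0" --pt "-1 -3 3 36 0 0 0" --pt "-1 0 0 36 0 0 0" --pt "-1 0 0 36 0 0 0" --pt "-1 0 0 34 0 0 0" --pt "-1 0 0 24 0 0 0" --pt "-1 0 0 7 0 0 0" --pt "-1 0 0 0 0 0 0" --pt "1 0 0 0 0 0 0" --pt "1 0 0 0 0 0 0" --pt "1 0 0 0 0 0 0" --pt "1 0 0 0 0 0 0" --pt "1 0 0 0 0 0 0" --squeeze 20

```text
t: 8.95
eef_pos: [0.4412, 0.2392, 0.0086]
ee_rot: [-3.14, -0.0, -0.558]
force: [-0.3, -0.6, 3.5]
width: 0.0598
gripper_force: 12.0
```

Emit:
servo_tool --pt "1 0 0 -40 0 0 0" --pt "1 0 0 -40 0 0 0" --pt "1 0 0 -40 0 0 0" --pt "1 0 0 0 0 0 0"

```text
t: 9.28
eef_pos: [0.4443, 0.242, 0.1357]
ee_rot: [-3.13, -0.004, -0.556]
force: [0.7, 0.5, -0.4]
width: 0.0601
gripper_force: 20.0
```

```bash
python3 - <<'E'
from h import *
plan([(sp(-.036,0),.13,YS),(sp(-.036,0),.055,None)])
E
```

```text
now [0.4443 0.242  0.1357] -0.556 t 9.28
  turn az 59.2
  tot [  -9.8 -147.5    5.7] n 4 row [-2.4, -36.9, 1.4] -> [0.592 0.249 0.13 ]
  tot [-0.  0. 75.] n 2 row [-0.0, 0.0, 37.5] -> [0.592 0.249 0.055]
```

Emit:
servo_tool --pt "1 0 0 0 0 0 7" --pt "1 0 0 0 0 0 7" --pt "1 0 0 0 0 0 7" --pt "1 0 0 0 0 0 7" --pt "1 0 0 0 0 0 7" --pt "1 0 0 0 0 0 7" --pt "1 0 0 0 0 0 7" --pt "1 0 0 0 0 0 7" --pt "1 0 0 0 0 0 3.2" --pt "1 -2.5 -37 0 0 0 0" --pt "1 -2.5 -37 0 0 0 0" --pt "1 -2.5 -37 0 0 0 0" --pt "1 -2.5 -37 0 0 0 0" --pt "1 0 0 0 0 0 0" --pt "1 0 0 0 0 0 0"

```text
t: 10.53
eef_pos: [0.5903, 0.2455, 0.1265]
ee_rot: [3.141, -0.001, -1.593]
force: [-0.8, -0.4, -0.6]
width: 0.0602
gripper_force: 20.0
```

```bash
python3 - <<'E'
from h import *
print(st())
plan([(sp(-.036,0),.08,YS),(sp(-.036,0),.056,None)])
E
```

```text
{'t': 10.533, 'q': [0.699, 0.378, -0.2, -0.0, -0.994, -0.721], 'eef_pos': [0.59, 0.245, 0.127], 'ee_rot': [3.141, -0.001, -1.593], 'force': [-0.836, -0.377, -0.571], 'width': 0.06, 'gripper_force': 19.971}
now [0.5903 0.2455 0.1265] -1.593 t 10.53
  tot [-3.7 -1.7 46.5] n 2 row [-1.8, -0.8, 23.3] -> [0.592 0.249 0.08 ]
  tot [-0.  0. 24.] n 1 row [-0.0, 0.0, 24.0] -> [0.592 0.249 0.056]
```

Emit:
servo_tool --pt "1 -2 -1 30 0 0 0" --pt "1 -2 -1 25 0 0 0" --pt "1 0 0 14 0 0 0" --pt "1 0 0 1 0 0 0" --pt "1 0 0 0 0 0 0"

```text
t: 10.95
eef_pos: [0.5901, 0.2498, 0.0576]
ee_rot: [3.141, -0.001, -1.59]
force: [0.1, 0.7, -0.2]
width: 0.0599
gripper_force: 20.0
```

Emit:
servo_tool --pt "-1 0 0 0 0 0 0" --pt "-1 0 0 0 0 0 0" --pt "-1 0 0 0 0 0 0" --pt "-1 0 0 -25 0 0 0" --pt "1 0 0 -20 0 0 0" --pt "1 0 32 0 0 0 0" --pt "1 0 32 0 0 0 0" --pt "1 0 0 0 0 0 0"

```text
t: 11.62
eef_pos: [0.5229, 0.2503, 0.1035]
ee_rot: [3.14, 0.001, -1.591]
force: [-1.0, -1.6, -0.7]
width: 0.0654
gripper_force: 0.0
```

```bash
python3 - <<'E'
from h import *
p=shot('scene'); print(st(),find('block_1',p))
cv2.imwrite('pics/c4.png',cv2.resize(p['color'][200:320,150:310,::-1],None,fx=4,fy=4,interpolation=cv2.INTER_CUBIC))
plan([(sp(-.10,0),.07,YS),(sp(-.10,0),.055,None),(sp(-.05,0),.055,None)])
E
```

```text
{'t': 11.667, 'q': [0.781, 0.315, -0.357, -0.001, -0.897, -0.8], 'eef_pos': [0.525, 0.251, 0.104], 'ee_rot': [-3.141, 0.001, -1.59], 'force': [0.328, 0.258, 0.056], 'width': 0.062, 'gripper_force': 0.0} [(0.92, [0.35, 0.097, 0.034], [318.0, 255.0]), (0.77, [0.579, 0.266, 0.08], [203.0, 251.0]), (0.7, [0.426, -0.046, 0.033], [312.0, 220.0]), (0.66, [0.548, -0.332, 0.028], [312.0, 171.0]), (0.49, [0.613, 0.288, 0.041], [187.0, 264.0])]
now [0.5267 0.2515 0.104 ] -1.59 t 11.72
  tot [ 1.3 -1.4 34. ] n 1 row [1.3, -1.4, 34.0] -> [0.528 0.25  0.07 ]
  tot [-0.  0. 15.] n 1 row [-0.0, 0.0, 15.0] -> [0.528 0.25  0.055]
  tot [ -0. -50.  -0.] n 2 row [-0.0, -25.0, -0.0] -> [0.578 0.249 0.055]
```

View pics/c4.png

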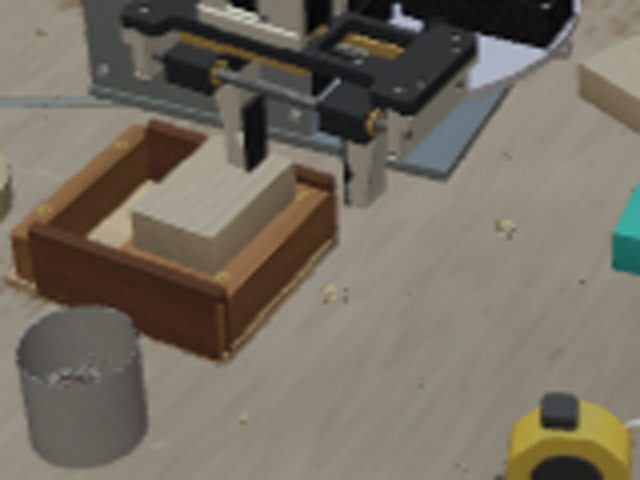

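Block lies flat and square on the ledge at crop (210,200). I close the fingers, lower behind it and push slowly.

Emit:
servo_tool --pt "1 0 3 0 0 0 0" --pt "1 0 0 0 0 0 0" --pt "1 0 0 0 0 0 0" --pt "1 0 0 0 0 0 0" --pt "1 0 0 0 0 0 0" --pt "1 1 0 30 0 0 0" --pt "1 0 0 18 0 0 0" --pt "1 0 0 0 0 0 0" --pt "1 0 -8 0 0 0 0" --pt "1 0 -8 0 0 0 0" --pt "1 0 -6 0 0 0 0" --pt "1 0 -6 0 0 0 0" --pt "1 0 -6 0 0 0 0" --pt "1 0 -6 0 0 0 0" --pt "1 0 -4 0 0 0 0" --pt "1 0 -3 0 0 0 0" --pt "1 0 0 0 0 0 0"

```text
t: 13.13
eef_pos: [0.5718, 0.2493, 0.0546]
ee_rot: [-3.141, 0.0, -1.591]
force: [0.0, 0.6, -0.0]
width: 0.0007
gripper_force: 0.0
```

```bash
python3 - <<'E'
from h import *
p=shot('scene'); print(st(),find('block_1',p))
cv2.imwrite('pics/c5.png',cv2.resize(p['color'][200:320,150:310,::-1],None,fx=4,fy=4,interpolation=cv2.INTER_CUBIC))
E
```

```text
{'t': 13.183, 'q': [0.724, 0.431, -0.311, 0.0, -0.83, -0.744], 'eef_pos': [0.571, 0.249, 0.054], 'ee_rot': [3.142, -0.0, -1.591], 'force': [0.502, 0.176, -0.196], 'width': 0.0, 'gripper_force': 0.0} [(0.91, [0.423, -0.041, 0.032], [312.0, 221.0]), (0.86, [0.615, 0.282, 0.081], [187.0, 250.0]), (0.8, [0.55, -0.333, 0.03], [312.0, 170.0]), (0.59, [0.35, 0.096, 0.032], [318.0, 255.0])]
```

Emit:
servo_tool --pt "1 0 -2 0 0 0 0" --pt "1 0 -2 0 0 0 0" --pt "1 0 -1 0 0 0 0" --pt "1 0 -1 0 0 0 0" --pt "1 0 0 0 0 0 0" --pt "1 0 0 0 0 0 0"

```text
t: 13.73
eef_pos: [0.5772, 0.2492, 0.0545]
ee_rot: [-3.142, 0.0, -1.591]
force: [-0.0, 0.3, 1.7]
width: 0.0007
gripper_force: 0.0
```

```bash
python3 - <<'E'
from h import *
p=shot('scene'); print(st(),find('block_1',p))
E
```

```text
{'t': 13.783, 'q': [0.718, 0.438, -0.298, 0.0, -0.835, -0.738], 'eef_pos': [0.577, 0.249, 0.055], 'ee_rot': [-3.142, 0.0, -1.591], 'force': [-0.412, -0.292, -0.197], 'width': 0.001, 'gripper_force': 0.026} [(0.97, [0.422, -0.048, 0.033], [314.0, 220.0]), (0.79, [0.552, -0.333, 0.033], [311.0, 169.0]), (0.71, [0.353, 0.095, 0.032], [317.0, 255.0]), (0.62, [0.621, 0.283, 0.08], [185.0, 249.0])]
```

Not tipped yet, so a few mm more.

Emit:
servo_tool --pt "1 0 -1 0 0 0 0" --pt "1 0 -1 0 0 0 0" --pt "1 0 -1 0 0 0 0" --pt "1 0 0 0 0 0 0" --pt "1 0 0 0 0 0 0"

```text
t: 14.25
eef_pos: [0.5802, 0.2491, 0.0545]
ee_rot: [-3.142, 0.0, -1.591]
force: [0.5, 0.5, -0.1]
width: 0.0
gripper_force: 0.1
```

```bash
python3 - <<'E'
from h import *
p=shot('scene'); print(st(),find('block_1',p))
E
```

```text
{'t': 14.3, 'q': [0.714, 0.441, -0.292, 0.0, -0.838, -0.734], 'eef_pos': [0.58, 0.249, 0.055], 'ee_rot': [-3.142, 0.0, -1.591], 'force': [0.424, 0.194, -0.684], 'width': 0.001, 'gripper_force': 0.058} [(0.93, [0.422, -0.044, 0.035], [313.0, 220.0]), (0.93, [0.55, -0.331, 0.032], [311.0, 170.0]), (0.85, [0.624, 0.282, 0.079], [184.0, 249.0]), (0.72, [0.35, 0.094, 0.033], [318.0, 254.0]), (0.37, [0.638, -0.041, 0.128], [245.0, 175.0])]
```

Emit:
servo_tool --pt "1 0 -1 0 0 0 0" --pt "1 0 -1 0 0 0 0" --pt "1 0 0 0 0 0 0" --pt "1 0 0 0 0 0 0" --pt "1 0 0 0 0 0 0"

```text
t: 14.77
eef_pos: [0.5821, 0.249, 0.0545]
ee_rot: [-3.142, -0.0, -1.591]
force: [0.6, -0.7, 0.8]
width: 0.0004
gripper_force: 0.1
```

```bash
python3 - <<'E'
from h import *
p=shot('scene'); print(st()['eef_pos'],find('block_1',p))
E
```

```text
[0.582, 0.249, 0.055] [(0.85, [0.626, 0.284, 0.078], [183.0, 250.0]), (0.71, [0.551, -0.332, 0.032], [311.0, 169.0])]
```

Emit:
servo_tool --pt "1 0 -1 0 0 0 0" --pt "1 0 -1 0 0 0 0" --pt "1 0 0 0 0 0 0" --pt "1 0 0 0 0 0 0" --pt "1 0 0 0 0 0 0"

```text
t: 15.28
eef_pos: [0.5842, 0.249, 0.0545]
ee_rot: [-3.142, -0.0, -1.591]
force: [0.0, 0.3, 0.1]
width: 0.0004
gripper_force: 0.0
```

```bash
python3 - <<'E'
from h import *
p=shot('scene'); print(st()['eef_pos'],find('block_1',p))
cv2.imwrite('pics/c6.png',cv2.resize(p['color'][200:320,150:310,::-1],None,fx=4,fy=4,interpolation=cv2.INTER_CUBIC))
E
```

```text
[0.584, 0.249, 0.055] [(0.98, [0.348, 0.095, 0.031], [319.0, 256.0]), (0.95, [0.643, 0.267, 0.065], [182.0, 249.0]), (0.77, [0.551, -0.332, 0.03], [311.0, 170.0]), (0.72, [0.424, -0.044, 0.034], [313.0, 220.0])]
```

View pics/c6.png

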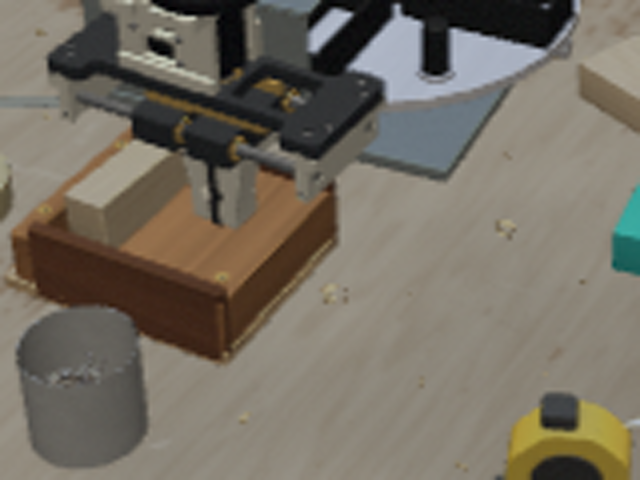

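Block stands on edge in the trough, top-face corners at crop (67,198) and (105,210). I retreat and measure it.

Emit:
servo_tool --pt "-1 0 10 0 0 0 0" --pt "-1 0 0 -35 0 0 0" --pt "-1 0 0 -35 0 0 0" --pt "-1 0 0 -10 0 0 0" --pt "-1 0 -30 0 0 0 0" --pt "-1 0 -30 0 0 0 0"

```text
t: 15.88
eef_pos: [0.6343, 0.249, 0.1373]
ee_rot: [-3.139, 0.003, -1.589]
force: [0.6, 0.2, 0.2]
width: 0.0353
gripper_force: 0.0
```

```bash
python3 - <<'E'
from h import *
p=shot('scene'); f=find('block_1',p); print(f)
C=lambda u,v,z:onplane(p,(150+u/4-.4,200+v/4-.4),z).round(4)
print(C(67,198,.07),C(105,210,.07))
c=p['color'][215:275,160:210]
cv2.imwrite('pics/c7.png',cv2.resize(c[:,:,::-1],None,fx=12,fy=10,interpolation=cv2.INTER_CUBIC))
plan([(sp(.0275,0),.12,YS)])
E
```

```text
[(0.87, [0.428, -0.046, 0.035], [312.0, 219.0]), (0.84, [0.55, -0.333, 0.031], [312.0, 170.0]), (0.66, [0.643, 0.259, 0.068], [183.0, 246.0]), (0.61, [0.349, 0.092, 0.03], [319.0, 255.0]), (0.48, [0.59, -0.033, 0.05], [258.0, 203.0])]
[0.6707 0.2917 0.07  ] [0.6427 0.2907 0.07  ]
now [0.6368 0.248  0.1345] -1.592 t 15.98
  tot [ -0.3 -18.7  14.5] n 1 row [-0.3, -18.7, 14.5] -> [0.655 0.248 0.12 ]
```

View pics/c7.png

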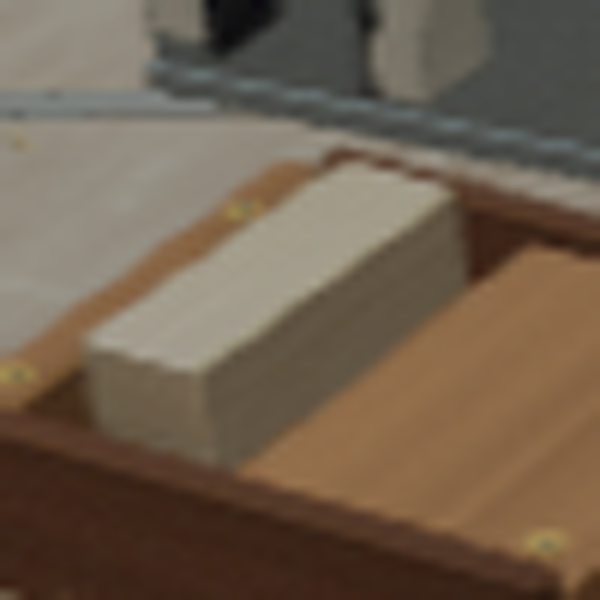

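Emit:
servo_tool --pt "-1 0 -20 0 0 0 0" --pt "-1 0 0 0 0 0 0" --pt "-1 0 0 0 0 0 0" --pt "-1 1 0 30 0 0 0" --pt "-1 0 0 25 0 0 0" --pt "-1 0 0 17 0 0 0" --pt "-1 0 0 8 0 0 0" --pt "-1 0 0 0 0 0 0" --squeeze 30

```text
t: 16.65
eef_pos: [0.6522, 0.246, 0.0525]
ee_rot: [3.138, -0.002, -1.591]
force: [-0.5, 0.6, 0.1]
width: 0.0871
gripper_force: 0.0
```

Emit:
servo_tool --pt "-1 0 -3 0 0 0 0" --pt "1 0 0 0 0 0 0" --pt "1 0 0 0 0 0 0" --pt "1 0 0 0 0 0 0" --pt "1 0 0 0 0 0 0" --pt "1 0 0 0 0 0 0" --pt "1 0 0 0 0 0 0" --pt "1 0 0 0 0 0 0" --pt "1 0 0 0 0 0 0"

```text
t: 17.4
eef_pos: [0.657, 0.2465, 0.0546]
ee_rot: [3.142, -0.0, -1.591]
force: [0.4, -0.4, -0.3]
width: 0.0399
gripper_force: 0.0
```

Emit:
servo_tool --pt "1 0 0 -20 0 0 0" --pt "1 0 0 -35 0 0 0" --pt "1 0 0 -40 0 0 0" --pt "1 0 0 -30 0 0 0" --pt "1 0 0 0 0 0 0"

```text
t: 17.82
eef_pos: [0.6605, 0.2479, 0.188]
ee_rot: [-3.131, 0.005, -1.59]
force: [1.3, 0.4, 1.2]
width: 0.0064
gripper_force: 0.0
```

```bash
python3 - <<'E'
from h import *
print(st())
plan([(mk(-.088,0),.18,YM),(mk(-.088,0),.084,None)])
E
```

```text
{'t': 17.817, 'q': [0.636, 0.424, 0.022, 0.003, -1.157, -0.656], 'eef_pos': [0.661, 0.248, 0.188], 'ee_rot': [-3.131, 0.005, -1.59], 'force': [1.285, 0.357, 1.227], 'width': 0.006, 'gripper_force': 0.0}
now [0.6605 0.2479 0.188 ] -1.59 t 17.82
  turn az 83.7
  tot [ 128.4 -294.9    8. ] n 8 row [16.1, -36.9, 1.0] -> [ 0.559 -0.057  0.18 ]
  tot [-0.  0. 96.] n 3 row [-0.0, 0.0, 32.0] -> [ 0.559 -0.057  0.084]
```

The fingers weren't closed yet when I lifted, so I check that the block still stands.

```bash
python3 - <<'E'
from h import *
p=shot('scene'); print(find('block_1',p))
c=p['color'][215:275,160:210]
cv2.imwrite('pics/c8.png',cv2.resize(c[:,:,::-1],None,fx=12,fy=10,interpolation=cv2.INTER_CUBIC))
a=cv2.imread('pics/c7.png'); b=cv2.imread('pics/c8.png')
d=np.abs(a.astype(int)-b).max(2); print(d[330:460,100:230].mean(), d[200:330,260:440].mean())
E
```

```text
[(0.97, [0.641, 0.26, 0.067], [184.0, 246.0]), (0.85, [0.423, -0.042, 0.033], [312.0, 221.0]), (0.64, [0.35, 0.093, 0.032], [318.0, 255.0]), (0.58, [0.55, -0.331, 0.032], [311.0, 170.0])]
3.978284023668639 8.162905982905983
```

Unmoved. Regrip with the fingers preset to about 55 mm, and wait for them to close.

Emit:
servo_tool --pt "-0.25 0 3 0 0 0 0" --pt "-0.25 0 0 30 0 0 0" --pt "-0.25 0 0 30 0 0 0" --pt "-0.25 0 0 20 0 0 0" --pt "-0.25 0 0 0 0 0 0" --pt "-0.25 0 0 0 0 0 0" --pt "-0.25 0 0 0 0 0 0"

```text
t: 18.5
eef_pos: [0.6546, 0.2467, 0.1002]
ee_rot: [-3.141, -0.0, -1.59]
force: [0.5, -0.4, -0.4]
width: 0.0432
gripper_force: 0.0
```

```bash
python3 - <<'E'
from h import *
print(st()['width'])
plan([((.657,.247),.053,YS)])
E
```

```text
0.043
now [0.6546 0.2467 0.1002] -1.59 t 18.5
  tot [-0.3 -2.4 47.2] n 2 row [-0.2, -1.2, 23.6] -> [0.657 0.247 0.053]
```

Emit:
servo_tool --pt "-0.25 0 -2.5 0 0 0 0" --pt "-0.25 0 0 0 0 0 0" --pt "-0.25 0 0 20 0 0 0" --pt "-0.25 0 0 18 0 0 0" --pt "-0.25 0 0 8 0 0 0" --pt "-0.25 0 0 1 0 0 0" --pt "1 0 0 0 0 0 0" --pt "1 0 0 0 0 0 0" --pt "1 0 0 0 0 0 0" --pt "1 0 0 0 0 0 0" --pt "1 0 0 0 0 0 0" --pt "1 0 0 0 0 0 0" --pt "1 0 0 0 0 0 0" --pt "1 0 0 0 0 0 0"

```text
t: 19.67
eef_pos: [0.657, 0.2468, 0.0535]
ee_rot: [-3.14, 0.001, -1.591]
force: [-1.9, 0.5, 5.3]
width: 0.0305
gripper_force: 29.5
```

Emit:
servo_tool --pt "1 0 0 -20 0 0 0" --pt "1 0 0 -35 0 0 0" --pt "1 0 0 -40 0 0 0" --pt "1 0 0 -40 0 0 0" --pt "1 0 0 -10 0 0 7" --pt "1 0 0 0 0 0 7" --pt "1 0 0 0 0 0 7" --pt "1 0 0 0 0 0 7" --pt "1 0 0 0 0 0 7" --pt "1 0 0 0 0 0 7" --pt "1 0 0 0 0 0 7" --pt "1 0 0 0 0 0 7" --pt "1 0 0 0 0 0 7" --pt "1 0 0 0 0 0 7" --pt "1 0 0 0 0 0 7" --pt "1 0 0 0 0 0 6.7" --pt "1 0 0 0 0 0 0"

```text
t: 21.08
eef_pos: [0.6563, 0.2464, 0.1969]
ee_rot: [-3.141, -0.001, -3.057]
force: [-0.3, 0.0, -1.0]
width: 0.0305
gripper_force: 29.4
```

```bash
python3 - <<'E'
from h import *
print(st())
plan([(mk(-.088,0),.19,YM),(mk(-.088,0),.084,None)])
E
```

```text
{'t': 21.083, 'q': [0.636, 0.419, 0.036, -0.0, -1.189, -2.122], 'eef_pos': [0.656, 0.246, 0.197], 'ee_rot': [-3.141, -0.001, -3.057], 'force': [-0.31, 0.05, -0.983], 'width': 0.031, 'gripper_force': 29.435}
now [0.6563 0.2464 0.1969] -3.057 t 21.08
  turn az -0.4
  tot [ 124.  -293.8    6.9] n 8 row [15.5, -36.7, 0.9] -> [ 0.559 -0.057  0.19 ]
  tot [ -0.   0. 106.] n 3 row [-0.0, 0.0, 35.3] -> [ 0.559 -0.057  0.084]
```

Emit:
servo_tool --pt "1 15.5 -36.7 0 0 0 0" --pt "1 15.5 -36.7 0 0 0 0" --pt "1 15.5 -36.7 0 0 0 0" --pt "1 15.5 -36.7 0 0 0 0" --pt "1 15.5 -36.7 0 0 0 0" --pt "1 15.5 -36.7 0 0 0 0" --pt "1 15.5 -36.7 0 0 0 0" --pt "1 15.5 -36.9 0 0 0 0" --pt "1 0 0 30 0 0 0" --pt "1 0 0 25 0 0 0" --pt "1 0 0 0 0 0 0" --pt "1 0 0 0 0 0 0"

```text
t: 22.08
eef_pos: [0.5586, -0.0576, 0.1419]
ee_rot: [-3.141, -0.003, -3.049]
force: [1.2, 0.3, 0.2]
width: 0.0304
gripper_force: 29.4
```

```bash
python3 - <<'E'
from h import *
p=shot('scene'); print(st()); print(find('handle_1',p),find('index_table',p))
cv2.imwrite('pics/c9.png',cv2.resize(p['color'][140:240,200:330,::-1],None,fx=6,fy=6,interpolation=cv2.INTER_CUBIC))
plan([(mk(-.088,0),.19,YM),(mk(-.088,0),.084,None)])
for n,(x,y) in {'FL':(-.147,.0225),'FR':(-.147,-.0225),'BL':(-.029,.0265),'H+':(-.086,.086),'H-':(-.086,-.086)}.items():
  w=mk(x,y); print(n,((pix(p,[*w,.082 if n[0]=='H' else .074])-[200,140])*6).round())
E
```

```text
{'t': 22.133, 'q': [0.246, 0.245, -0.353, 0.001, -0.973, -1.725], 'eef_pos': [0.56, -0.057, 0.143], 'ee_rot': [-3.141, -0.0, -3.049], 'force': [0.474, -0.073, -0.129], 'width': 0.03, 'gripper_force': 29.434}
[(0.88, [0.579, -0.019, 0.053], [259.0, 205.0]), (0.5, [0.547, -0.044, 0.138], [273.0, 178.0])] [(0.65, [0.58, -0.018, 0.047], [259.0, 207.0])]
now [ 0.5607 -0.0567  0.1441] -3.049 t 22.23
  tot [  1.4  -0.7 -45.9] n 2 row [0.7, -0.3, -23.0] -> [ 0.559 -0.057  0.19 ]
  tot [ -0.   0. 106.] n 3 row [-0.0, 0.0, 35.3] -> [ 0.559 -0.057  0.084]
FL [529. 374.]
FR [562. 329.]
BL [296. 330.]
H+ [356. 399.]
H- [490. 233.]
```

View pics/c9.png

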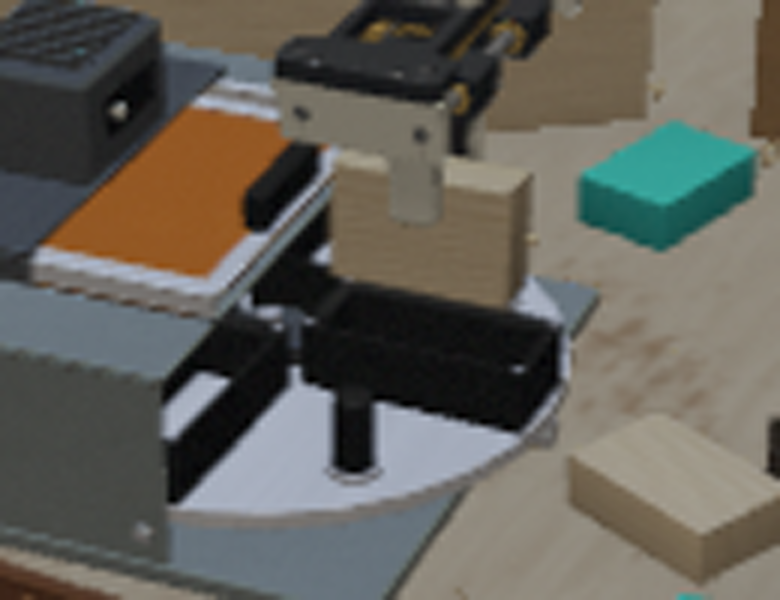

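Block hangs over the front pocket (rim corners at (521,375) and (560,325)), matching my projections to about 1 px. Lowering it.

Emit:
servo_tool --pt "1 1.4 -0.7 20 0 0 0" --pt "1 0 0 15 0 0 0" --pt "1 0 0 10 0 0 0" --pt "1 0 0 6 0 0 0" --pt "1 0 0 5 0 0 0" --pt "1 0 0 2 0 0 0" --pt "1 0 0 0 0 0 0"

```text
t: 22.82
eef_pos: [0.5583, -0.0579, 0.0845]
ee_rot: [-3.142, -0.0, -3.051]
force: [0.2, 0.4, -0.1]
width: 0.03
gripper_force: 29.5
```

Emit:
servo_tool --pt "1 0 0 1 0 0 0" --pt "0 0 0 0 0 0 0" --pt "0 0 0 0 0 0 0" --pt "0 0 0 0 0 0 0" --pt "0 0 0 0 0 0 0" --pt "0 0 0 0 0 0 0" --pt "0 0 0 -25 0 0 0" --pt "0 0 0 -30 0 0 0" --pt "0 0 0 0 0 0 0"

```text
t: 23.57
eef_pos: [0.5613, -0.058, 0.144]
ee_rot: [-3.141, 0.008, -3.05]
force: [1.9, 0.2, 0.7]
width: 0.0444
gripper_force: 0.0
```

```bash
python3 - <<'E'
from h import *
p=shot('scene'); print(st()); print(find('block_1',p))
for x,y in((-.043,.015),(-.133,.015),(-.133,-.015)): print(((pix(p,[*mk(x,y),.10])-[200,140])*6).round())
cv2.imwrite('pics/c10.png',cv2.resize(p['color'][140:240,200:330,::-1],None,fx=6,fy=6,interpolation=cv2.INTER_CUBIC))
H=[mk(*(.122*np.array([np.cos(np.radians(a)),np.sin(np.radians(a))]))) for a in (135,150,165,180,195,210,225)]
plan([(H[0],.139,YM),(H[0],.052,None)]+[(h,.052,None) for h in H[1:]])
E
```

```text
{'t': 23.617, 'q': [0.245, 0.244, -0.359, 0.001, -0.962, -1.726], 'eef_pos': [0.56, -0.058, 0.142], 'ee_rot': [3.141, 0.006, -3.051], 'force': [0.913, 0.385, -0.277], 'width': 0.044, 'gripper_force': 0.0}
[(0.92, [0.551, -0.333, 0.03], [311.0, 170.0]), (0.9, [0.349, 0.092, 0.034], [319.0, 254.0]), (0.71, [0.424, -0.045, 0.034], [313.0, 220.0]), (0.62, [0.665, 0.034, 0.079], [224.0, 199.0]), (0.61, [0.555, -0.044, 0.094], [271.0, 191.0])]
[331. 277.]
[508. 312.]
[530. 283.]
now [ 0.559  -0.0578  0.14  ] -3.052 t 23.67
  tot [-2.1 86.6  1. ] n 3 row [-0.7, 28.9, 0.3] -> [0.553 0.029 0.139]
  tot [-0.  0. 87.] n 3 row [-0.0, 0.0, 29.0] -> [0.553 0.029 0.052]
  tot [ 19.4 -25.3  -0. ] n 1 row [19.4, -25.3, -0.0] -> [0.536 0.002 0.052]
  tot [ 12.2 -29.4  -0. ] n 1 row [12.2, -29.4, -0.0] -> [ 0.527 -0.029  0.052]
  tot [  4.2 -31.6  -0. ] n 1 row [4.2, -31.6, -0.0] -> [ 0.526 -0.061  0.052]
  tot [ -4.2 -31.6  -0. ] n 1 row [-4.2, -31.6, -0.0] -> [ 0.533 -0.092  0.052]
  tot [-12.2 -29.4  -0. ] n 1 row [-12.2, -29.4, -0.0] -> [ 0.547 -0.12   0.052]
  tot [-19.4 -25.3  -0. ] n 1 row [-19.4, -25.3, -0.0] -> [ 0.569 -0.143  0.052]
```

View pics/c10.png

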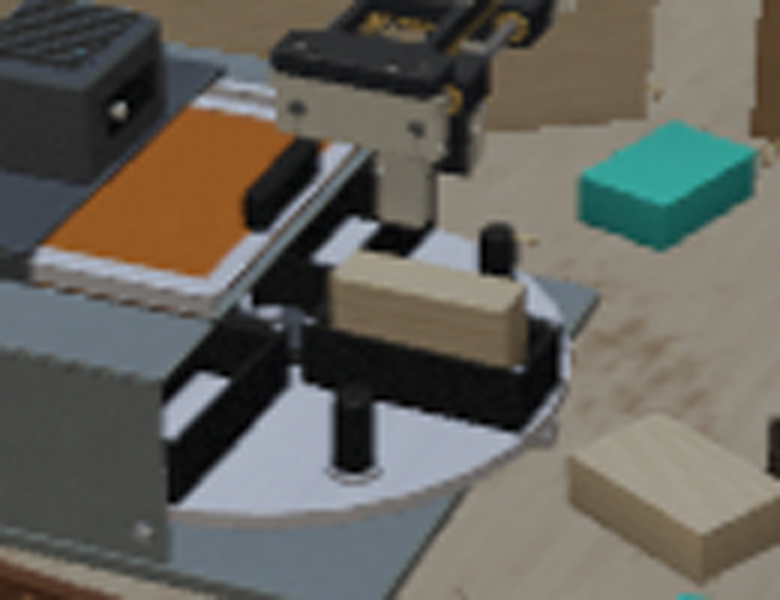

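Block 1 stands in the front pocket, top corners at (331,278), (508,310) and (528,285), as projected. Now straddle the left front handle.

Emit:
servo_tool --pt "0 -0.7 29 0 0 0 0" --pt "0 -0.7 29 0 0 0 0" --pt "0 -0.7 28.6 0 0 0 0" --pt "0 0 0 0 0 0 0" --pt "0 0 0 20 0 0 0" --pt "0 0 0 20 0 0 0" --pt "0 0 0 20 0 0 0" --pt "0 0 0 20 0 0 0" --pt "0 0 0 8 0 0 0" --pt "0 0 0 0 0 0 0"

```text
t: 24.5
eef_pos: [0.5505, 0.0276, 0.048]
ee_rot: [-3.14, -0.005, -3.052]
force: [-0.7, -0.6, -0.8]
width: 0.0437
gripper_force: 0.0
```

Emit:
servo_tool --pt "0 6 -8.5 0 0 0 0" --pt "0 6 -8.5 0 0 0 0" --pt "0 6 -8.5 0 0 0 0" --pt "0 4 -9.8 0 0 0 0" --pt "0 4 -9.8 0 0 0 0" --pt "0 4 -9.8 0 0 0 0" --pt "0 1.4 -10.5 0 0 0 0" --pt "0 1.4 -10.5 0 0 0 0" --pt "0 1.4 -10.5 0 0 0 0" --pt "0 -1.4 -10.5 0 0 0 0" --pt "0 -1.4 -10.5 0 0 0 0" --pt "0 -1.4 -10.5 0 0 0 0" --pt "0 -4 -9.8 0 0 0 0" --pt "0 -4 -9.8 0 0 0 0" --pt "0 -4 -9.8 0 0 0 0" --pt "0 -6 -8.5 0 0 0 0" --pt "0 -6 -8.5 0 0 0 0" --pt "0 -6 -8.5 0 0 0 0" --pt "0 0 0 0 0 0 0" --pt "0 0 0 0 0 0 0"

```text
t: 26.17
eef_pos: [0.5682, -0.145, 0.0518]
ee_rot: [-3.141, 0.003, -3.053]
force: [0.0, 0.2, 0.8]
width: 0.0435
gripper_force: 0.0
```

Emit:
servo_tool --pt "0 0 0 0 0 0 0" --pt "0 0 0 -15 0 0 0" --pt "0 0 0 -35 0 0 0" --pt "0 0 0 -40 0 0 0" --pt "0 0 0 -40 0 0 0" --pt "0 0 0 0 0 0 0"

```text
t: 26.67
eef_pos: [0.573, -0.1435, 0.1903]
ee_rot: [-3.139, 0.014, -3.049]
force: [1.7, -1.2, 1.2]
width: 0.0438
gripper_force: 0.0
```

```bash
python3 - <<'E'
from h import *
p=shot('scene','s2.png'); print(st()); print(find('block_1',p)); print(find('handle_1',p))
a=cv2.imread('pics/c10.png').astype(int); b=cv2.resize(p['color'][140:240,200:330,::-1],None,fx=6,fy=6,interpolation=cv2.INTER_CUBIC)
cv2.imwrite('pics/c11.png',b)
E
```

```text
{'t': 26.717, 'q': [0.087, 0.241, -0.25, 0.001, -1.069, -1.567], 'eef_pos': [0.571, -0.143, 0.187], 'ee_rot': [-3.141, 0.011, -3.05], 'force': [-0.394, -0.254, -0.976], 'width': 0.044, 'gripper_force': 0.0}
[(0.9, [0.548, -0.333, 0.029], [312.0, 170.0]), (0.74, [0.424, -0.045, 0.034], [313.0, 220.0]), (0.64, [0.642, -0.124, 0.087], [257.0, 175.0]), (0.57, [0.349, 0.094, 0.031], [318.0, 255.0])]
[(0.81, [0.586, -0.033, 0.053], [260.0, 203.0])]
```

View pics/c11.png

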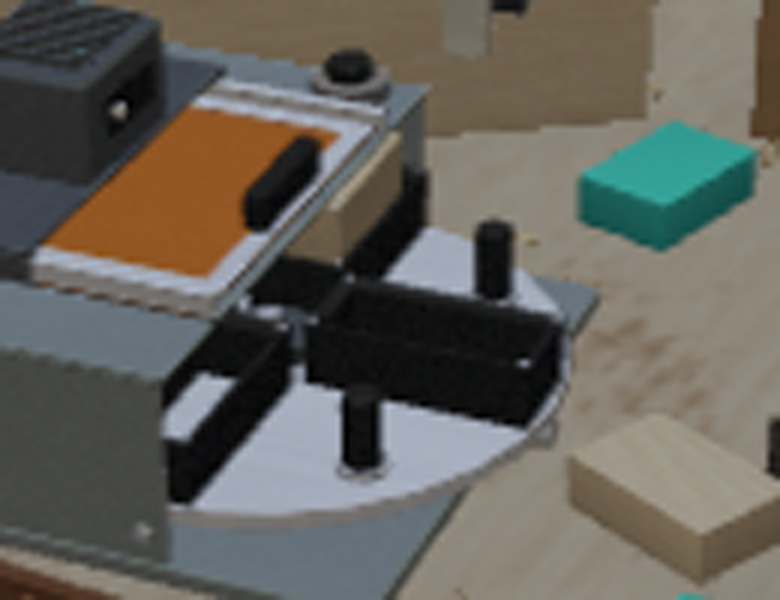

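Table clicked home with block 1 at the right station (crop (350,210)). The front pocket at (430,345) is empty. Now measure block 2 from the scene view.

```bash
python3 - <<'E'
from h import *
p=shot('scene'); c=cv2.GaussianBlur(p['color'],(3,3),0).astype(int)
u,v=311,215
for tol in(12,18):
    m=(np.abs(c-c[v-1:v+2,u-1:u+2].mean((0,1))).max(2)<tol).astype(np.uint8)
    k,l,s,ce=cv2.connectedComponentsWithStats(m,connectivity=4); i=l[v,u]
    w=np.array([onplane(p,q,0.03)[:2] for q in np.argwhere(l==i)[:,::-1]]).astype(np.float32)
    print(c[v,u],s[i],cv2.minAreaRect(w),w.mean(0))
cv2.imwrite('pics/c12.png',cv2.resize(p['color'][195:255,275:355,::-1],None,fx=8,fy=8,interpolation=cv2.INTER_CUBIC))
E
```

```text
[157 151 135] [295 209  35  19 349] ((0.433123916387558, -0.06413741409778595), (0.05973885953426361, 0.091745525598526), 67.02948760986328) [ 0.43204403 -0.0615814 ]
[157 151 135] [ 273  162   72   66 1671] ((0.5068485140800476, -0.19574199616909027), (0.23006963729858398, 0.398704469203949), 22.9599552154541) [ 0.48124588 -0.20522006]
```

View pics/c12.png

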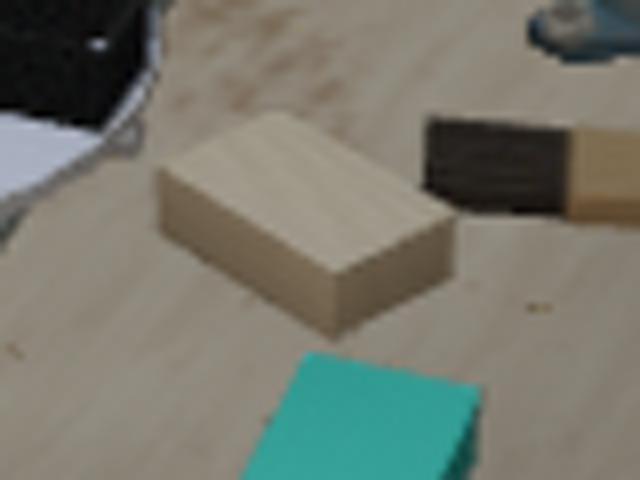

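Block 2's top corners are at (158,170), (278,112), (456,213) and (336,273), giving a centre of about (0.431,-0.061) with its length at -24°.

```bash
python3 - <<'E'
from h import *
b=(.4315,-.0615)
plan([(b,.15,np.radians(156)),(b,.01,None)])
E
```

```text
now [ 0.5678 -0.1429  0.1805] -3.051 t 26.87
  turn az 29.2
  tot [157.7  18.9  30.5] n 4 row [39.4, 4.7, 7.6] -> [ 0.432 -0.062  0.15 ]
  tot [  0.   0. 140.] n 4 row [0.0, 0.0, 35.0] -> [ 0.432 -0.062  0.01 ]
```

Emit:
servo_tool --pt "-1 0 0 0 0 0 7" --pt "-1 0 0 0 0 0 7" --pt "-1 0 0 0 0 0 7" --pt "-1 0 0 0 0 0 7" --pt "-1 0 0 0 0 0 1.2" --pt "-1 39 4.7 0 0 0 0" --pt "-1 39 4.7 0 0 0 0" --pt "-1 39 4.7 10 0 0 0" --pt "-1 39 4.7 10 0 0 0" --pt "-1 1 0 10 0 0 0" --pt "-1 0 0 0 0 0 0" --pt "-1 0 0 0 0 0 0"

```text
t: 27.87
eef_pos: [0.4322, -0.0623, 0.1504]
ee_rot: [-3.141, -0.0, 2.726]
force: [1.0, -0.2, 0.2]
width: 0.0877
gripper_force: 0.0
```

```bash
python3 - <<'E'
from h import *
b=(.4315,-.0615)
print(st()['width']); plan([(b,.01,np.radians(156))])
E
```

```text
0.088
now [ 0.4322 -0.0623  0.1504] 2.726 t 27.87
  tot [  1.    0.4 140.4] n 4 row [0.2, 0.1, 35.1] -> [ 0.432 -0.062  0.01 ]
```

Emit:
servo_tool --pt "-1 1 0.4 35 0 0 0" --pt "-1 0 0 35 0 0 0" --pt "-1 0 0 35 0 0 0" --pt "-1 0 0 25 0 0 0" --pt "-1 0 0 11 0 0 0" --pt "-1 0 0 0 0 0 0" --pt "1 0 0 0 0 0 0" --pt "1 0 0 0 0 0 0" --pt "1 0 0 0 0 0 0" --pt "1 0 0 0 0 0 0" --pt "1 0 0 0 0 0 0" --pt "1 0 0 0 0 0 0" --pt "1 0 0 0 0 0 0" --squeeze 20

```text
t: 28.95
eef_pos: [0.4312, -0.0619, 0.0094]
ee_rot: [-3.141, -0.001, 2.722]
force: [-0.1, 0.2, -1.4]
width: 0.06
gripper_force: 20.0
```

Emit:
servo_tool --pt "1 0 0 -40 0 0 0" --pt "1 0 0 -40 0 0 0" --pt "1 0 0 -40 0 0 0" --pt "1 0 0 -40 0 0 0" --pt "1 0 0 -10 0 0 0" --pt "1 0 0 0 0 0 0"

```text
t: 29.45
eef_pos: [0.4333, -0.0613, 0.1832]
ee_rot: [3.137, 0.006, 2.722]
force: [0.3, 0.3, -1.4]
width: 0.0597
gripper_force: 20.0
```

```bash
python3 - <<'E'
from h import *
print(st())
plan([(sp(-.037,0),.16,YS),(sp(-.037,0),.058,None)])
E
```

```text
{'t': 29.45, 'q': [0.314, -0.011, -0.553, 0.001, -1.021, -2.304], 'eef_pos': [0.433, -0.061, 0.183], 'ee_rot': [3.137, 0.006, 2.722], 'force': [0.268, 0.256, -1.363], 'width': 0.06, 'gripper_force': 19.959}
now [ 0.4333 -0.0613  0.1832] 2.722 t 29.45
  turn az -113.0
  tot [-313.2 -152.2   23.2] n 8 row [-39.1, -19.0, 2.9] -> [0.591 0.249 0.16 ]
  tot [ -0.   0. 102.] n 3 row [-0.0, 0.0, 34.0] -> [0.591 0.249 0.058]
```

Emit:
servo_tool --pt "1 0 0 0 0 0 -7.1" --pt "1 0 0 0 0 0 -7.1" --pt "1 0 0 0 0 0 -7.1" --pt "1 0 0 0 0 0 -7.1" --pt "1 0 0 0 0 0 -7.1" --pt "1 0 0 0 0 0 -7.1" --pt "1 0 0 0 0 0 -7.1" --pt "1 0 0 0 0 0 -7.1" --pt "1 0 0 0 0 0 -7.1" --pt "1 0 0 0 0 0 -7.1" --pt "1 0 0 0 0 0 -7.1" --pt "1 0 0 0 0 0 -7.1" --pt "1 0 0 0 0 0 -7.1" --pt "1 0 0 0 0 0 -7.1" --pt "1 0 0 0 0 0 -7.1" --pt "1 0 0 0 0 0 -6.5"

```text
t: 30.78
eef_pos: [0.4304, -0.0619, 0.178]
ee_rot: [3.139, -0.0, -1.583]
force: [0.3, -0.3, -1.3]
width: 0.0598
gripper_force: 20.0
```

Emit:
servo_tool --pt "1 -39 -19 0 0 0 0" --pt "1 -39 -19 0 0 0 0" --pt "1 -39 -19 0 0 0 0" --pt "1 -39 -19 0 0 0 0" --pt "1 -39 -19 0 0 0 0" --pt "1 -39 -19 0 0 0 0" --pt "1 -39 -19 0 0 0 0" --pt "1 -39 -19 0 0 0 0" --pt "1 0 0 30 0 0 0" --pt "1 0 0 30 0 0 0" --pt "1 0 0 0 0 0 0" --pt "1 0 0 0 0 0 0"

```text
t: 31.78
eef_pos: [0.5812, 0.2339, 0.1168]
ee_rot: [3.136, -0.004, -1.589]
force: [0.8, -0.4, -0.7]
width: 0.0598
gripper_force: 20.0
```

```bash
python3 - <<'E'
from h import *
print(st())
plan([(sp(-.037,0),.058,YS)])
E
```

```text
{'t': 31.783, 'q': [0.694, 0.371, -0.236, -0.0, -0.97, -0.712], 'eef_pos': [0.581, 0.234, 0.117], 'ee_rot': [3.136, -0.004, -1.589], 'force': [0.762, -0.436, -0.694], 'width': 0.06, 'gripper_force': 19.96}
now [0.5812 0.2339 0.1168] -1.589 t 31.78
  tot [-15.4  -9.6  58.8] n 2 row [-7.7, -4.8, 29.4] -> [0.591 0.249 0.058]
```

Emit:
servo_tool --pt "1 -15 -9 0 0 0 0" --pt "1 0 0 0 0 0 0" --pt "1 0 0 0 0 0 0"

```text
t: 32.03
eef_pos: [0.5932, 0.2504, 0.1213]
ee_rot: [-3.14, 0.001, -1.589]
force: [0.8, 0.3, -1.0]
width: 0.0601
gripper_force: 20.0
```

```bash
python3 - <<'E'
from h import *
plan([(sp(-.037,0),.058,YS)])
E
```

```text
now [0.5932 0.2504 0.1213] -1.589 t 32.03
  tot [ 1.3  2.1 63.3] n 2 row [0.6, 1.1, 31.7] -> [0.591 0.249 0.058]
```

Emit:
servo_tool --pt "1 0 1.5 25 0 0 0" --pt "1 0 0 20 0 0 0" --pt "1 0 0 12 0 0 0" --pt "1 0 0 6 0 0 0" --pt "1 0 0 1 0 0 0" --pt "1 0 0 0 0 0 0" --pt "-1 0 0 0 0 0 0" --pt "-1 0 0 0 0 0 0" --pt "-1 0 0 0 0 0 0" --pt "-1 0 0 0 0 0 0" --pt "-1 0 0 -25 0 0 0" --pt "-1 0 0 -25 0 0 0" --pt "1 0 32 0 0 0 0" --pt "1 0 32 0 0 0 0" --pt "1 0 0 0 0 0 0" --pt "1 0 0 0 0 0 0" --pt "1 0 0 0 0 0 0" --pt "1 0 0 0 0 0 0"

```text
t: 33.53
eef_pos: [0.5275, 0.2515, 0.1057]
ee_rot: [-3.141, 0.0, -1.589]
force: [-0.3, 0.1, -0.2]
width: 0.0531
gripper_force: 0.0
```

```bash
python3 - <<'E'
from h import *
p=shot('scene'); print(st()); print(find('block_1',p))
plan([(sp(-.104,0),.055,YS)])
E
```

```text
{'t': 33.583, 'q': [0.779, 0.317, -0.35, 0.0, -0.903, -0.798], 'eef_pos': [0.527, 0.251, 0.105], 'ee_rot': [-3.141, -0.0, -1.589], 'force': [-0.521, -0.806, -0.219], 'width': 0.049, 'gripper_force': 0.0}
[(0.93, [0.55, -0.332, 0.031], [311.0, 170.0]), (0.86, [0.351, 0.093, 0.033], [318.0, 254.0]), (0.68, [0.583, 0.259, 0.079], [203.0, 249.0]), (0.65, [0.643, -0.13, 0.081], [258.0, 176.0])]
now [0.5274 0.2512 0.1053] -1.59 t 33.63
  tot [ 1.   3.4 50.3] n 2 row [0.5, 1.7, 25.2] -> [0.524 0.25  0.055]
```

Emit:
servo_tool --pt "1 0 3 0 0 0 0" --pt "1 1 0 0 0 0 0" --pt "1 0 0 0 0 0 0" --pt "1 0 0 0 0 0 0" --pt "1 0 0 0 0 0 0" --pt "1 0 0 0 0 0 0" --pt "1 0 0 0 0 0 0" --pt "1 0 0 30 0 0 0" --pt "1 0 0 21 0 0 0" --pt "1 0 0 0 0 0 0" --pt "1 0 -7 0 0 0 0" --pt "1 0 -7 0 0 0 0" --pt "1 0 -7 0 0 0 0" --pt "1 0 -7 0 0 0 0" --pt "1 0 -7 0 0 0 0" --pt "1 0 -6 0 0 0 0" --pt "1 0 -6 0 0 0 0" --pt "1 0 -4 0 0 0 0" --pt "1 0 0 0 0 0 0" --pt "1 0 0 0 0 0 0"

```text
t: 35.3
eef_pos: [0.5749, 0.2492, 0.0543]
ee_rot: [3.142, -0.0, -1.589]
force: [-0.3, -0.5, -0.7]
width: 0.0003
gripper_force: 0.0
```

Emit:
servo_tool --pt "1 0 -1 0 0 0 0" --pt "1 0 -1 0 0 0 0" --pt "1 0 -1 0 0 0 0" --pt "1 0 -1 0 0 0 0" --pt "1 0 0 0 0 0 0" --pt "1 0 0 0 0 0 0" --pt "1 0 0 0 0 0 0"

```text
t: 35.88
eef_pos: [0.5787, 0.2493, 0.0546]
ee_rot: [-3.142, 0.0, -1.589]
force: [-0.3, 0.3, -1.0]
width: 0.0007
gripper_force: 0.4
```

```bash
python3 - <<'E'
from h import *
p=shot('scene'); print(st()['eef_pos']); print(find('block_1',p))
E
```

```text
[0.579, 0.249, 0.055]
[(0.84, [0.626, 0.275, 0.08], [185.0, 247.0]), (0.84, [0.552, -0.33, 0.032], [311.0, 170.0]), (0.82, [0.348, 0.095, 0.032], [319.0, 255.0]), (0.52, [0.647, -0.13, 0.079], [257.0, 176.0])]
```

Emit:
servo_tool --pt "1 0 -1 0 0 0 0" --pt "1 0 -1 0 0 0 0" --pt "1 0 -1 0 0 0 0" --pt "1 0 0 0 0 0 0" --pt "1 0 0 0 0 0 0" --pt "1 0 0 0 0 0 0" --pt "1 0 0 0 0 0 0"

```text
t: 36.57
eef_pos: [0.5818, 0.2492, 0.0545]
ee_rot: [-3.141, 0.0, -1.589]
force: [0.1, -0.1, 0.6]
width: 0.0005
gripper_force: 0.2
```

```bash
python3 - <<'E'
from h import *
p=shot('scene'); print(st()['eef_pos']); print(find('block_1',p))
E
```

```text
[0.582, 0.249, 0.055]
[(0.85, [0.349, 0.091, 0.031], [319.0, 255.0]), (0.79, [0.627, 0.276, 0.081], [184.0, 247.0]), (0.71, [0.552, -0.333, 0.032], [311.0, 169.0]), (0.54, [0.649, -0.133, 0.08], [257.0, 175.0])]
```

Emit:
servo_tool --pt "1 0 -1 0 0 0 0" --pt "1 0 -1 0 0 0 0" --pt "1 0 0 0 0 0 0" --pt "1 0 0 0 0 0 0" --pt "1 0 0 0 0 0 0" --pt "1 0 0 0 0 0 0" --pt "1 0 0 0 0 0 0"

```text
t: 37.25
eef_pos: [0.5837, 0.2492, 0.0545]
ee_rot: [-3.142, 0.0, -1.589]
force: [-0.3, -0.3, -0.7]
width: 0.0007
gripper_force: 0.0
```

```bash
python3 - <<'E'
from h import *
p=shot('scene'); print(st()['eef_pos']); print(find('block_1',p))
E
```

```text
[0.584, 0.249, 0.055]
[(0.85, [0.346, 0.093, 0.032], [320.0, 255.0]), (0.64, [0.552, -0.332, 0.033], [311.0, 169.0]), (0.58, [0.646, -0.133, 0.08], [258.0, 175.0])]
```

Emit:
servo_tool --pt "0 0 10 0 0 0 0" --pt "0 0 0 -35 0 0 0" --pt "0 0 0 -35 0 0 0" --pt "0 0 0 -10 0 0 0" --pt "0 0 -30 0 0 0 0" --pt "0 0 -30 0 0 0 0" --pt "0 0 -22 0 0 0 0" --pt "0 0 0 0 0 0 0" --pt "0 0 0 0 0 0 0"

```text
t: 38.1
eef_pos: [0.6558, 0.2475, 0.1337]
ee_rot: [3.141, -0.0, -1.59]
force: [-0.2, -0.7, -0.5]
width: 0.0437
gripper_force: 0.0
```

```bash
python3 - <<'E'
from h import *
p=shot('scene'); print(st()['width'],find('block_1',p))
a=cv2.imread('pics/c7.png'); b=cv2.resize(p['color'][215:275,160:210,::-1],None,fx=12,fy=10,interpolation=cv2.INTER_CUBIC)
cv2.imwrite('pics/c13.png',b)
plan([((.657,.247),.053,YS)])
E
```

```text
0.043 [(0.98, [0.643, 0.252, 0.07], [185.0, 244.0]), (0.97, [0.55, -0.332, 0.033], [311.0, 169.0]), (0.76, [0.348, 0.096, 0.03], [318.0, 256.0]), (0.62, [0.646, -0.13, 0.078], [258.0, 176.0])]
now [0.6548 0.2477 0.1342] -1.589 t 38.2
  tot [ 0.7 -2.2 81.2] n 3 row [0.2, -0.7, 27.1] -> [0.657 0.247 0.053]
```

View pics/c13.png

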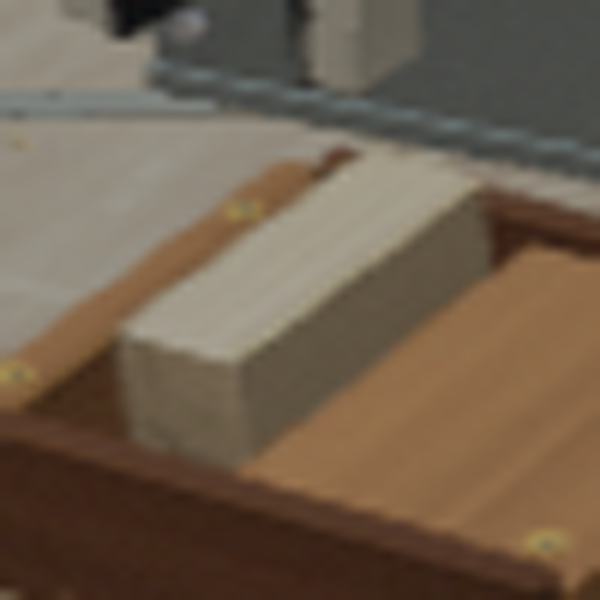

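Block 2 stands on edge, corners at (125,338) and (243,358): about 7 mm in -y and 4 mm in -x of block 1's spot. I grip it there.

Emit:
servo_tool --pt "0 8 2 0 0 0 0" --pt "0 0 0 0 0 0 0" --pt "0 0 0 30 0 0 0" --pt "0 0 0 28 0 0 0" --pt "0 0 0 16 0 0 0" --pt "0 0 0 7 0 0 0" --pt "0 0 0 0 0 0 0" --squeeze 30

```text
t: 38.78
eef_pos: [0.6523, 0.2392, 0.052]
ee_rot: [3.139, -0.002, -1.589]
force: [-0.5, -0.6, -0.6]
width: 0.0443
gripper_force: 0.0
```

Emit:
servo_tool --pt "1 0 0 0 0 0 0" --pt "1 0 0 0 0 0 0" --pt "1 0 0 0 0 0 0" --pt "1 0 0 0 0 0 0" --pt "1 0 0 0 0 0 0" --pt "1 0 0 0 0 0 0" --pt "1 0 0 0 0 0 0"

```text
t: 39.37
eef_pos: [0.6543, 0.2404, 0.0552]
ee_rot: [-3.139, 0.001, -1.589]
force: [-2.2, 0.4, 6.4]
width: 0.0302
gripper_force: 29.8
```

Emit:
servo_tool --pt "1 0 0 -20 0 0 0" --pt "1 0 0 -35 0 0 0" --pt "1 0 0 -40 0 0 0" --pt "1 0 0 -40 0 0 0" --pt "1 0 0 -12 0 0 7" --pt "1 0 0 0 0 0 7" --pt "1 0 0 0 0 0 7" --pt "1 0 0 0 0 0 7" --pt "1 0 0 0 0 0 7" --pt "1 0 0 0 0 0 7" --pt "1 0 0 0 0 0 7" --pt "1 0 0 0 0 0 7" --pt "1 0 0 0 0 0 7" --pt "1 0 0 0 0 0 7" --pt "1 0 0 0 0 0 7" --pt "1 0 0 0 0 0 6.7" --pt "1 0 0 0 0 0 0"

```text
t: 40.78
eef_pos: [0.6533, 0.2398, 0.2005]
ee_rot: [3.141, -0.0, -3.055]
force: [-0.7, -0.2, -0.7]
width: 0.0302
gripper_force: 29.7
```

```bash
python3 - <<'E'
from h import *
print(st())
plan([(mk(-.088,0),.19,YM),(mk(-.088,0),.084,None)])
E
```

```text
{'t': 40.783, 'q': [0.631, 0.408, 0.027, -0.0, -1.19, -2.115], 'eef_pos': [0.653, 0.24, 0.2], 'ee_rot': [3.141, -0.0, -3.055], 'force': [-0.734, -0.21, -0.698], 'width': 0.03, 'gripper_force': 29.72}
now [0.6533 0.2398 0.2005] -3.055 t 40.78
  tot [ 120.5 -287.6   10.5] n 8 row [15.1, -35.9, 1.3] -> [ 0.559 -0.057  0.19 ]
  tot [ -0.   0. 106.] n 3 row [-0.0, 0.0, 35.3] -> [ 0.559 -0.057  0.084]
```

Emit:
servo_tool --pt "1 15 -36 0 0 0 0" --pt "1 15 -36 0 0 0 0" --pt "1 15 -36 0 0 0 0" --pt "1 15 -36 0 0 0 0" --pt "1 15 -36 0 0 0 0" --pt "1 15 -36 0 0 0 0" --pt "1 15 -36 0 0 0 0" --pt "1 15 -36 0 0 0 0" --pt "1 0 0 30 0 0 0" --pt "1 0 0 25 0 0 0" --pt "1 0 0 0 0 0 0" --pt "1 0 0 0 0 0 0" --pt "1 0 0 0 0 0 0"

```text
t: 41.87
eef_pos: [0.5613, -0.0577, 0.1469]
ee_rot: [-3.141, 0.001, -3.047]
force: [0.7, 1.0, -1.0]
width: 0.0298
gripper_force: 29.7
```

```bash
python3 - <<'E'
from h import *
print(st())
plan([(mk(-.088,0),.10,YM),(mk(-.088,0),.085,None)])
p=shot('scene')
a=cv2.imread('pics/c9.png').astype(int); b=cv2.resize(p['color'][140:240,200:330,::-1],None,fx=6,fy=6,interpolation=cv2.INTER_CUBIC)
cv2.imwrite('pics/c14.png',b)
E
```

```text
{'t': 41.867, 'q': [0.245, 0.243, -0.347, 0.001, -0.98, -1.722], 'eef_pos': [0.561, -0.058, 0.147], 'ee_rot': [-3.141, 0.001, -3.047], 'force': [0.74, 1.047, -1.009], 'width': 0.03, 'gripper_force': 29.718}
now [ 0.5613 -0.0577  0.1469] -3.047 t 41.87
  tot [ 2.   0.4 46.9] n 2 row [1.0, 0.2, 23.4] -> [ 0.559 -0.057  0.1  ]
  tot [-0.  0. 15.] n 1 row [-0.0, 0.0, 15.0] -> [ 0.559 -0.057  0.085]
```

Emit:
servo_tool --pt "1 1.5 0 20 0 0 0" --pt "1 0 0 15 0 0 0" --pt "1 0 0 12 0 0 0" --pt "1 0 0 7 0 0 0" --pt "1 0 0 5 0 0 0" --pt "1 0 0 2 0 0 0" --pt "1 0 0 0 0 0 0"

```text
t: 42.5
eef_pos: [0.5671, -0.056, 0.0936]
ee_rot: [3.142, 0.018, -3.045]
force: [-6.2, 10.7, 43.2]
width: 0.0307
gripper_force: 30.6
```

Unexpected 43 N. Relieve and look.

Emit:
servo_tool --pt "1 0 0 -4 0 0 0" --pt "1 0 0 -3 0 0 0" --pt "1 0 0 0 0 0 0" --pt "1 0 0 0 0 0 0"

```text
t: 42.83
eef_pos: [0.5591, -0.0577, 0.092]
ee_rot: [3.142, 0.001, -3.049]
force: [0.5, 0.5, -0.3]
width: 0.0298
gripper_force: 30.0
```

```bash
python3 - <<'E'
from h import *
print(st())
p=shot('scene')
b=cv2.resize(p['color'][150:230,230:310,::-1],None,fx=7,fy=7,interpolation=cv2.INTER_CUBIC)
a=cv2.imread('pics/c14.png')[:,180:680]
a=cv2.resize(a,None,fx=.55,fy=.55); o=np.zeros((560,800,3),np.uint8); o[:,:560]=b; a=a[:, :240]; o[:a.shape[0],560:560+a.shape[1]]=a
cv2.imwrite('pics/c15.png',o)
for x,y in((-.147,.0265),(-.147,-.0265),(-.029,.0265)):print(((pix(p,[*mk(x,y),.074])-[230,150])*7).round())
E
```

```text
{'t': 42.833, 'q': [0.245, 0.3, -0.414, 0.0, -0.856, -1.724], 'eef_pos': [0.559, -0.058, 0.092], 'ee_rot': [3.142, 0.001, -3.049], 'force': [0.516, 0.458, -0.31], 'width': 0.03, 'gripper_force': 29.978}
[404. 371.]
[448. 309.]
[135. 315.]
```

View pics/c15.png

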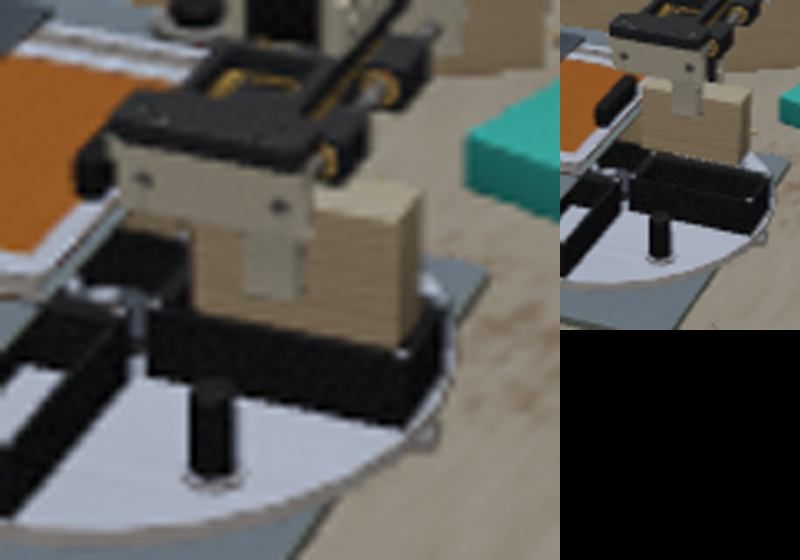

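The block rests on the pocket rim and has slid up in the grip. Its bottom near corners are at (400,350) and (190,312). I work out the offset from those.

```bash
python3 - <<'E'
from h import *
p=shot('scene'); b=cv2.resize(p['color'][150:230,230:310,::-1],None,fx=7,fy=7)
Ri=np.array([[np.cos(MY),np.sin(MY)],[-np.sin(MY),np.cos(MY)]])
def M(u,v,z): return (Ri@(onplane(p,(230+u/7-.4,150+v/7-.4),z)[:2]-AX)).round(4)
for z in(.07,.074,.08): print(z,M(400,350,z),M(190,312,z))
for z in(.128,.132,.136): print('top',z,M(395,220,z),M(422,188,z), M(317,180,z))
for x,y in((-.133,.015),(-.133,-.015),(-.043,.015)):
  print([((pix(p,[*mk(x,y),z])-[230,150]+.4)*7).round() for z in(.074,.134)])
E
```

```text
0.07 [-0.1359  0.004 ] [-0.0443  0.008 ]
0.074 [-0.1381  0.0103] [-0.0471  0.0143]
0.08 [-0.1415  0.0198] [-0.0512  0.0237]
top 0.128 [-0.1315  0.0011] [-0.1322 -0.0285] [-0.0901 -0.0189]
top 0.132 [-0.134  0.008] [-0.1347 -0.0214] [-0.0928 -0.0119]
top 0.136 [-0.1365  0.0149] [-0.1372 -0.0143] [-0.0956 -0.0049]
[array([384., 353.]), array([387., 223.])]
[array([410., 318.]), array([413., 190.])]
[array([180., 311.]), array([178., 183.])]
```

The block sits about 4 mm too far out radially. Lift, shift 4 mm inwards, lower gently.

Emit:
servo_tool --pt "1 0 0 -10 0 0 0" --pt "1 -4 0 0 0 0 0" --pt "1 0 0 0 0 0 0" --pt "1 0 0 3 0 0 0" --pt "1 0 0 3 0 0 0" --pt "1 0 0 3 0 0 0" --pt "1 0 0 2 0 0 0" --pt "1 0 0 2 0 0 0" --pt "1 0 0 0 0 0 0" --pt "1 0 0 0 0 0 0"

```text
t: 43.77
eef_pos: [0.5628, -0.0577, 0.0883]
ee_rot: [-3.142, -0.001, -3.05]
force: [0.3, -0.8, 0.1]
width: 0.0296
gripper_force: 30.0
```

Emit:
servo_tool --pt "1 0 0 2 0 0 0" --pt "1 0 0 2 0 0 0" --pt "1 0 0 0 0 0 0" --pt "1 0 0 0 0 0 0"

```text
t: 44.1
eef_pos: [0.5628, -0.0577, 0.0844]
ee_rot: [3.142, -0.0, -3.05]
force: [0.2, -0.7, -0.9]
width: 0.0294
gripper_force: 30.0
```

Emit:
servo_tool --pt "1 0 0 2 0 0 0" --pt "1 0 0 2 0 0 0" --pt "1 0 0 1 0 0 0" --pt "1 0 0 0 0 0 0" --pt "1 0 0 0 0 0 0"

```text
t: 44.52
eef_pos: [0.5628, -0.0577, 0.0794]
ee_rot: [-3.142, -0.0, -3.05]
force: [0.6, -0.5, -0.4]
width: 0.0301
gripper_force: 30.0
```

```bash
python3 - <<'E'
from h import *
p=shot('scene'); print(st())
img=p['color']
# top face near-end corner pixel profile: find top-front edge row along column of front end
for u in (284,286,288,290): 
    col=img[165:210,u].astype(int); print(u,[ (165+i,col[i].tolist()) for i in range(0,45,3)])
for z in(.1,.11,.118,.122,.134): print(z,[pix(p,[*mk(x-.085,y),z]).round(1).tolist() for x,y in((-.045,.015),(-.045,-.015))])
E
```

```text
{'t': 44.567, 'q': [0.244, 0.321, -0.418, -0.0, -0.832, -1.723], 'eef_pos': [0.563, -0.058, 0.08], 'ee_rot': [-3.142, -0.0, -3.05], 'force': [-0.259, 0.617, -0.823], 'width': 0.03, 'gripper_force': 29.999}
284 [(165, [101, 81, 43]), (168, [56, 47, 32]), (171, [146, 141, 129]), (174, [143, 136, 124]), (177, [62, 60, 55]), (180, [157, 150, 132]), (183, [160, 154, 139]), (186, [114, 101, 80]), (189, [113, 98, 77]), (192, [111, 97, 76]), (195, [113, 99, 77]), (198, [109, 94, 73]), (201, [23, 22, 20]), (204, [17, 17, 18]), (207, [16, 14, 16])]
286 [(165, [21, 22, 24]), (168, [31, 30, 32]), (171, [145, 140, 127]), (174, [144, 138, 125]), (177, [144, 138, 126]), (180, [157, 150, 145]), (183, [152, 144, 130]), (186, [91, 79, 61]), (189, [86, 73, 58]), (192, [83, 73, 56]), (195, [80, 69, 54]), (198, [74, 64, 50]), (201, [27, 29, 29]), (204, [19, 16, 19]), (207, [19, 18, 21])]
288 [(165, [18, 18, 19]), (168, [144, 138, 127]), (171, [146, 140, 128]), (174, [145, 139, 127]), (177, [144, 137, 125]), (180, [141, 133, 118]), (183, [99, 89, 74]), (186, [87, 82, 72]), (189, [101, 98, 97]), (192, [71, 61, 50]), (195, [67, 58, 45]), (198, [53, 48, 40]), (201, [22, 23, 24]), (204, [16, 14, 17]), (207, [16, 16, 16])]
290 [(165, [122, 116, 106]), (168, [143, 137, 124]), (171, [144, 138, 125]), (174, [144, 137, 125]), (177, [144, 136, 124]), (180, [144, 139, 127]), (183, [145, 139, 127]), (186, [117, 122, 124]), (189, [162, 169, 185]), (192, [63, 67, 73]), (195, [23, 21, 22]), (198, [21, 22, 23]), (201, [15, 15, 16]), (204, [14, 14, 15]), (207, [71, 74, 83])]
0.1 [[283.6, 191.9], [287.3, 187.0]]
0.11 [[283.7, 188.8], [287.4, 184.0]]
0.118 [[283.7, 186.3], [287.4, 181.5]]
0.122 [[283.7, 185.0], [287.5, 180.3]]
0.134 [[283.8, 181.2], [287.6, 176.5]]
```

Bottom is about 13 mm inside the pocket; release so it drops to the floor.

Emit:
servo_tool --pt "0 0 0 0 0 0 0" --pt "0 0 0 0 0 0 0" --pt "0 0 0 0 0 0 0" --pt "0 0 0 0 0 0 0" --pt "0 0 0 0 0 0 0" --pt "0 0 0 0 0 0 0" --pt "0 0 0 -25 0 0 0" --pt "0 0 0 -35 0 0 0" --pt "0 0 0 0 0 0 0" --pt "0 0 0 0 0 0 0"

```text
t: 45.4
eef_pos: [0.5644, -0.0574, 0.1418]
ee_rot: [3.141, 0.005, -3.05]
force: [0.0, -0.3, -0.0]
width: 0.0437
gripper_force: 0.0
```

```bash
python3 - <<'E'
from h import *
p=shot('scene'); print(st()); print(find('block_1',p)); print(find('handle_1',p))
img=p['color']
old=cv2.imread('pics/c10.png') # first placing, 6x
new=cv2.resize(img[140:240,200:330,::-1],None,fx=6,fy=6,interpolation=cv2.INTER_CUBIC)
cv2.imwrite('pics/c16.png',new)
# register: block region template from first placement
def pine(b):
    h=cv2.cvtColor(b,cv2.COLOR_BGR2HSV); m=((h[:,:,2]>85)&(h[:,:,1]>25)&(h[:,:,1]<120)).astype(np.uint8); m[:240]=0;m[390:]=0;m[:,:320]=0;m[:,540:]=0
    k,l,s,c=cv2.connectedComponentsWithStats(m); i=1+s[1:,4].argmax(); cnt,_=cv2.findContours((l==i).astype(np.uint8),0,2)
    return s[i].tolist(),c[i].round(1),cv2.approxPolyDP(max(cnt,key=cv2.contourArea),8,True)[:,0].tolist()
print(pine(old));print(pine(new))
plan([(mk(-.086,.086),.139,YM)])
E
```

```text
{'t': 45.45, 'q': [0.244, 0.252, -0.351, -0.0, -0.966, -1.723], 'eef_pos': [0.563, -0.058, 0.14], 'ee_rot': [3.141, 0.002, -3.05], 'force': [-0.414, 0.535, -1.246], 'width': 0.044, 'gripper_force': 0.0}
[(0.8, [0.349, 0.096, 0.031], [318.0, 256.0]), (0.75, [0.554, -0.051, 0.097], [272.0, 189.0]), (0.64, [0.549, -0.33, 0.03], [311.0, 170.0])]
[(0.89, [0.581, -0.014, 0.046], [258.0, 208.0]), (0.72, [0.663, 0.034, 0.08], [224.0, 199.0]), (0.68, [0.674, -0.033, 0.124], [233.0, 174.0])]
([331, 248, 194, 117, 15041], array([426.4, 305.8]), [[332, 270], [334, 326], [510, 362], [512, 309], [524, 312], [522, 285], [362, 248]])
([338, 246, 194, 114, 15123], array([431.6, 302.7]), [[338, 271], [345, 328], [516, 355], [530, 283], [365, 246]])
now [ 0.5623 -0.0577  0.1389] -3.05 t 45.55
  tot [ 0.9 86.5 -0.1] n 3 row [0.3, 28.8, -0.0] -> [0.554 0.028 0.139]
```

Block 2 is seated: its outline matches block 1's placement within 1 px. Next, turn the table again.

Emit:
servo_tool --pt "0 0.3 29 0 0 0 0" --pt "0 0.3 29 0 0 0 0" --pt "0 0.3 28.6 0 0 0 0" --pt "0 0 0 0 0 0 0" --pt "0 0 0 20 0 0 0" --pt "0 0 0 20 0 0 0" --pt "0 0 0 20 0 0 0" --pt "0 0 0 20 0 0 0" --pt "0 0 0 7 0 0 0" --pt "0 0 0 0 0 0 0"

```text
t: 46.38
eef_pos: [0.5523, 0.0277, 0.0501]
ee_rot: [-3.14, -0.005, -3.05]
force: [0.3, 0.1, -0.6]
width: 0.0439
gripper_force: 0.0
```

Emit:
servo_tool --pt "0 6 -8.5 0 0 0 0" --pt "0 6 -8.5 0 0 0 0" --pt "0 6 -8.5 0 0 0 0" --pt "0 4 -9.8 0 0 0 0" --pt "0 4 -9.8 0 0 0 0" --pt "0 4 -9.8 0 0 0 0" --pt "0 1.4 -10.5 0 0 0 0" --pt "0 1.4 -10.5 0 0 0 0" --pt "0 1.4 -10.5 0 0 0 0" --pt "0 -1.4 -10.5 0 0 0 0" --pt "0 -1.4 -10.5 0 0 0 0" --pt "0 -1.4 -10.5 0 0 0 0" --pt "0 -4 -9.8 0 0 0 0" --pt "0 -4 -9.8 0 0 0 0" --pt "0 -4 -9.8 0 0 0 0" --pt "0 -6 -8.5 0 0 0 0" --pt "0 -6 -8.5 0 0 0 0" --pt "0 -6 -8.5 0 0 0 0" --pt "0 0 0 0 0 0 0" --pt "0 0 0 0 0 0 0"

```text
t: 48.05
eef_pos: [0.57, -0.1444, 0.0535]
ee_rot: [-3.141, 0.002, -3.051]
force: [-0.0, 0.0, -0.0]
width: 0.0437
gripper_force: 0.0
```

Emit:
servo_tool --pt "0 0 0 0 0 0 0" --pt "0 0 0 -15 0 0 0" --pt "0 0 0 -35 0 0 0" --pt "0 0 0 -40 0 0 0" --pt "1 0 0 -40 0 0 0" --pt "1 0 0 0 0 0 0" --pt "1 0 0 0 0 0 0"

```text
t: 48.63
eef_pos: [0.5712, -0.1433, 0.1862]
ee_rot: [-3.141, 0.007, -3.049]
force: [-1.1, -0.0, -0.5]
width: 0.0289
gripper_force: 0.0
```

```bash
python3 - <<'E'
from h import *
p=shot('scene'); print(st()); print(find('block_1',p)); print(find('handle_1',p))
new=cv2.resize(p['color'][140:240,200:330,::-1],None,fx=6,fy=6,interpolation=cv2.INTER_CUBIC)
cv2.imwrite('pics/c17.png',new); old=cv2.imread('pics/c11.png')
d=np.abs(new.astype(int)-old).max(2)
for n,(a,b,c,e) in {'right block':(130,260,290,410),'front pocket':(290,420,310,560),'handleL':(380,480,330,400),'handleR':(215,300,470,520)}.items(): print(n,d[a:b,c:e].mean().round(1))
# handle L centre: dark pixels on disc
for im in(old,new):
    g=im[385:460,320:400].max(2); m=g<70; print('hL',320+np.argwhere(m)[:,1].mean())
plan([(mk(.03,0),.20,YM),(mk(.03,0),.134,None),(mk(-.13,0),.134,None)])
E
```

```text
{'t': 48.683, 'q': [0.086, 0.246, -0.249, -0.0, -1.073, -1.565], 'eef_pos': [0.57, -0.143, 0.184], 'ee_rot': [3.141, 0.003, -3.05], 'force': [-0.682, 0.293, -1.155], 'width': 0.025, 'gripper_force': 0.0}
[(0.73, [0.549, -0.33, 0.031], [312.0, 170.0]), (0.69, [0.635, -0.13, 0.093], [260.0, 173.0]), (0.64, [0.347, 0.093, 0.03], [319.0, 255.0])]
[(0.58, [0.581, -0.028, 0.052], [260.0, 204.0])]
right block 13.1
front pocket 18.5
handleL 59.7
handleR 40.3
hL 363.17389906782387
hL 351.0582908885116
now [ 0.5689 -0.1434  0.1818] -3.05 t 48.78
  tot [-116.3   86.4  -18.2] n 3 row [-38.8, 28.8, -6.1] -> [ 0.677 -0.047  0.2  ]
  tot [-0.  0. 66.] n 2 row [-0.0, 0.0, 33.0] -> [ 0.677 -0.047  0.134]
  tot [160.   0.  -0.] n 5 row [32.0, 0.0, -0.0] -> [ 0.518 -0.061  0.134]
```

Both blocks are under the hood. I check the table angle from the handle's column.

```bash
python3 - <<'E'
from h import *
p=shot('scene')
for n in('c9','c10','c11','c16','c17'):
    im=cv2.imread(f'pics/{n}.png'); g=im[395:455,320:400].max(2); c=320+np.argwhere(g<70)[:,1].mean()
    g2=im[240:285,465:525].max(2); print(n,round(c,1), 'R',(465+np.argwhere(g2<70)[:,1].mean()).round(1))
for a in(-.06,-.03,0,.03,.06):
    r=[]
    for b in(135,225):
        t=np.radians(b)+a; r.append(((pix(p,[*mk(.122*np.cos(t),.122*np.sin(t)),.065])-[200,140]+.4)*6).round(1).tolist())
    print(a,r)
E
```

```text
c9 356.1 R 516.2
c10 356.0 R 497.4
c11 362.0 R 493.1
c16 362.3 R 494.1
c17 348.6 R 500.1
-0.06 [[344.2, 436.3], [498.4, 271.7]]
-0.03 [[351.7, 434.8], [495.7, 268.4]]
0 [[359.2, 433.2], [492.9, 265.1]]
0.03 [[366.5, 431.5], [489.8, 261.9]]
0.06 [[373.7, 429.7], [486.6, 258.8]]
```

The table rests roughly 0.05 rad short of the notch. I grip the right front handle at its exact notch position to centre it.

Emit:
servo_tool --pt "0 0 0 10 0 0 0" --pt "0 0 0 10 0 0 0" --pt "0 0 0 0 0 0 0" --pt "0 0 0 0 0 0 0" --pt "0 0 0 35 0 0 0" --pt "0 0 0 35 0 0 0" --pt "0 0 0 25 0 0 0" --pt "0 0 0 10 0 0 0" --pt "0 0 0 0 0 0 0" --pt "0 0 0 0 0 0 0" --squeeze 25

```text
t: 49.67
eef_pos: [0.5705, -0.1438, 0.058]
ee_rot: [-3.141, -0.0, -3.05]
force: [0.1, 0.2, 0.6]
width: 0.044
gripper_force: 0.0
```

Emit:
servo_tool --pt "1 0 0 0 0 0 0" --pt "1 0 0 0 0 0 0" --pt "1 0 0 0 0 0 0" --pt "1 0 0 0 0 0 0" --pt "1 0 0 0 0 0 0" --pt "1 0 0 0 0 0 0" --pt "1 0 0 0 0 0 0" --pt "1 0 0 0 0 0 0"

```text
t: 50.33
eef_pos: [0.5737, -0.1438, 0.0591]
ee_rot: [-3.14, 0.007, -3.049]
force: [9.1, -3.8, -5.3]
width: 0.0194
gripper_force: 25.0
```

Emit:
servo_tool --pt "0 0 0 0 0 0 0" --pt "0 0 0 0 0 0 0" --pt "0 0 0 0 0 0 0" --pt "0 0 0 0 0 0 0" --pt "0 0 0 0 0 0 0" --pt "0 0 0 -20 0 0 0" --pt "0 0 0 -40 0 0 0" --pt "0 0 0 -40 0 0 0" --pt "1 0 0 -40 0 0 0" --pt "1 0 0 0 0 0 0"

```text
t: 51.17
eef_pos: [0.5739, -0.1443, 0.2066]
ee_rot: [-3.139, 0.012, -3.049]
force: [2.6, 0.4, 0.3]
width: 0.0355
gripper_force: 0.0
```

```bash
python3 - <<'E'
from h import *
p=shot('scene'); print(st()); print(find('block_1',p))
im=cv2.resize(p['color'][140:240,200:330,::-1],None,fx=6,fy=6,interpolation=cv2.INTER_CUBIC); cv2.imwrite('pics/c18.png',im)
g=im[395:455,320:400].max(2); print('L',320+np.argwhere(g<70)[:,1].mean()); g2=im[240:285,465:525].max(2); print('R',(465+np.argwhere(g2<70)[:,1].mean()).round(1))
E
```

```text
{'t': 51.217, 'q': [0.086, 0.232, -0.223, 0.001, -1.107, -1.565], 'eef_pos': [0.572, -0.144, 0.203], 'ee_rot': [-3.141, 0.009, -3.049], 'force': [0.197, 0.145, -0.709], 'width': 0.032, 'gripper_force': 0.0}
[(0.77, [0.55, -0.329, 0.032], [311.0, 170.0]), (0.72, [0.347, 0.096, 0.034], [319.0, 255.0]), (0.49, [0.64, -0.129, 0.089], [259.0, 174.0])]
L 356.7525210084034
R 496.1
```

Table now within about 0.01 rad. Shut the guard by pulling its handle from behind.

```bash
python3 - <<'E'
from h import *
plan([(mk(.025,0),.20,YM),(mk(.025,0),.134,None),(mk(-.125,0),.134,None)])
E
```

```text
now [ 0.5707 -0.1435  0.1999] -3.05 t 51.27
  tot [-1.095e+02  8.670e+01 -1.000e-01] n 3 row [-36.5, 28.9, -0.0] -> [ 0.672 -0.047  0.2  ]
  tot [-0.  0. 66.] n 2 row [-0.0, 0.0, 33.0] -> [ 0.672 -0.047  0.134]
  tot [150.   0.  -0.] n 4 row [37.5, 0.0, -0.0] -> [ 0.523 -0.061  0.134]
```

Emit:
servo_tool --pt "1 -27.5 22 0 0 0 0" --pt "1 -27.5 22 0 0 0 0" --pt "1 -27.5 22 0 0 0 0" --pt "1 -27 21 0 0 0 0" --pt "1 0 0 0 0 0 0" --pt "1 0 0 0 0 0 0" --pt "1 0 0 20 0 0 0" --pt "1 0 0 20 0 0 0" --pt "1 0 0 15 0 0 0" --pt "1 0 0 9 0 0 0" --pt "1 0 0 0 0 0 0" --pt "1 0 0 0 0 0 0"

```text
t: 52.27
eef_pos: [0.6704, -0.0475, 0.1333]
ee_rot: [-3.141, -0.001, -3.05]
force: [-0.3, -0.3, 0.7]
width: 0.0005
gripper_force: 0.0
```

Emit:
servo_tool --pt "1 12 0 0 0 0 0" --pt "1 15 0 0 0 0 0" --pt "1 15 0 0 0 0 0" --pt "1 15 0 0 0 0 0" --pt "1 15 0 0 0 0 0" --pt "1 15 0 0 0 0 0" --pt "1 15 0 0 0 0 0" --pt "1 15 0 0 0 0 0" --pt "1 15 0 0 0 0 0" --pt "1 12 0 0 0 0 0" --pt "1 8 0 0 0 0 0" --pt "1 4 0 0 0 0 0" --pt "1 0 0 0 0 0 0"

```text
t: 53.35
eef_pos: [0.5153, -0.0612, 0.1343]
ee_rot: [3.141, 0.001, -3.05]
force: [-0.1, -0.1, 0.2]
width: -0.0
gripper_force: 0.0
```

Emit:
servo_tool --pt "1 3 0 0 0 0 0" --pt "1 3 0 0 0 0 0" --pt "1 0 0 0 0 0 0" --pt "1 0 0 0 0 0 0"

```text
t: 53.68
eef_pos: [0.5107, -0.0615, 0.1338]
ee_rot: [-3.142, 0.001, -3.05]
force: [3.8, 0.4, 0.7]
width: 0.0008
gripper_force: 2.3
```

Emit:
servo_tool --pt "1 3 0 0 0 0 0" --pt "1 3 0 0 0 0 0" --pt "1 0 0 0 0 0 0" --pt "1 0 0 0 0 0 0"

```text
t: 54.02
eef_pos: [0.5104, -0.0612, 0.1346]
ee_rot: [3.141, 0.012, -3.048]
force: [24.1, -3.0, -14.4]
width: 0.0003
gripper_force: 11.5
```

Guard is at its shut stop. Now the button.

Emit:
servo_tool --pt "1 -9 0 0 0 0 0" --pt "1 -5 0 0 0 0 0" --pt "1 0 0 -35 0 0 0" --pt "1 0 0 -35 0 0 0" --pt "1 0 0 0 0 0 0"

```text
t: 54.43
eef_pos: [0.5199, -0.0613, 0.2092]
ee_rot: [-3.141, 0.006, -3.049]
force: [2.2, -0.2, 1.0]
width: 0.0004
gripper_force: 0.0
```

```bash
python3 - <<'E'
from h import *
p=shot('scene'); print(find('guard_handle',p),find('guard',p),find('start',p))
print(find('start',shot('top')))
plan([(mk(.012,-.133),.2,YM),(mk(.012,-.133),.16,None)])
E
```

```text
[(0.61, [0.566, -0.048, 0.128], [268.0, 179.0])] [(0.94, [0.57, -0.044, 0.127], [266.0, 180.0])] []
[]
now [ 0.5165 -0.0612  0.2023] -3.05 t 54.73
  tot [-143.  -133.2    2.3] n 4 row [-35.8, -33.3, 0.6] -> [ 0.671 -0.181  0.2  ]
  tot [-0.  0. 40.] n 2 row [-0.0, 0.0, 20.0] -> [ 0.671 -0.181  0.16 ]
```

Emit:
servo_tool --pt "1 -28.6 -26.6 0 0 0 0" --pt "1 -28.6 -26.6 0 0 0 0" --pt "1 -28.6 -26.6 0 0 0 0" --pt "1 -28.6 -26.6 0 0 0 0" --pt "1 -28.6 -26.6 0 0 0 0" --pt "1 0 0 20 0 0 0" --pt "1 0 0 20 0 0 0" --pt "1 0 0 0 0 0 0" --pt "1 0 0 5 0 0 0" --pt "1 0 0 5 0 0 0" --pt "1 0 0 0 0 0 0" --pt "1 0 0 0 0 0 0"

```text
t: 55.73
eef_pos: [0.6723, -0.1801, 0.1545]
ee_rot: [-3.141, 0.001, -3.049]
force: [0.3, -0.2, 0.6]
width: 0.0007
gripper_force: 0.0
```

Emit:
servo_tool --pt "1 0 0 4 0 0 0" --pt "1 0 0 4 0 0 0" --pt "1 0 0 3 0 0 0" --pt "1 0 0 3 0 0 0" --pt "1 0 0 2 0 0 0" --pt "1 0 0 0 0 0 0"

```text
t: 56.23
eef_pos: [0.6721, -0.1803, 0.1372]
ee_rot: [3.141, -0.0, -3.05]
force: [-1.0, 1.8, 2.4]
width: 0.0006
gripper_force: 0.8
```

Emit:
servo_tool --pt "1 0 0 2 0 0 0" --pt "1 0 0 2 0 0 0" --pt "1 0 0 2 0 0 0" --pt "1 0 0 0 0 0 0" --pt "1 0 0 0 0 0 0"

```text
t: 56.65
eef_pos: [0.6723, -0.1804, 0.1323]
ee_rot: [-3.141, 0.001, -3.05]
force: [-2.6, 2.5, 5.9]
width: 0.0004
gripper_force: 3.1
```

Emit:
servo_tool --pt "1 0 0 2 0 0 0" --pt "1 0 0 1 0 0 0" --pt "1 0 0 0 0 0 0" --pt "1 0 0 0 0 0 0"

```text
t: 56.98
eef_pos: [0.6724, -0.1805, 0.132]
ee_rot: [-3.141, 0.002, -3.049]
force: [-8.0, 4.2, 21.1]
width: 0.0003
gripper_force: 10.1
```

Button bottomed out. Retreat upward and check.

Emit:
servo_tool --pt "1 0 0 -10 0 0 0" --pt "1 0 0 -30 0 0 0" --pt "1 0 0 -40 0 0 0" --pt "1 0 0 -30 0 0 0" --pt "1 0 0 0 0 0 0" --pt "1 0 0 0 0 0 0"

```text
t: 57.48
eef_pos: [0.6733, -0.1805, 0.2412]
ee_rot: [-3.141, 0.005, -3.05]
force: [-0.6, -0.3, -1.7]
width: 0.0004
gripper_force: 0.0
```

```bash
python3 - <<'E'
from h import *
p=shot('scene'); print(st())
for q in('block_1','guard','tape_measure','nail_tin','handle_1'): print(q,find(q,p))
im=cv2.resize(p['color'][140:240,200:330,::-1],None,fx=6,fy=6,interpolation=cv2.INTER_CUBIC)
g=im[395:455,320:400].max(2); print('L',320+np.argwhere(g<70)[:,1].mean())
E
```

```text
{'t': 57.533, 'q': [0.017, 0.386, 0.081, -0.0, -1.265, -1.496], 'eef_pos': [0.672, -0.18, 0.239], 'ee_rot': [3.141, 0.001, -3.05], 'force': [0.073, -0.204, -0.897], 'width': 0.0, 'gripper_force': 0.0}
block_1 [(0.9, [0.542, -0.345, 0.034], [315.0, 168.0]), (0.88, [0.349, 0.095, 0.032], [318.0, 255.0]), (0.24, [0.576, 0.001, 0.046], [257.0, 211.0])]
guard [(0.74, [0.565, -0.048, 0.125], [269.0, 180.0]), (0.3, [0.644, 0.009, 0.119], [234.0, 184.0])]
tape_measure [(0.79, [0.314, 0.329, 0.045], [292.0, 315.0]), (0.35, [0.566, -0.045, 0.126], [268.0, 180.0])]
nail_tin [(0.76, [0.586, 0.394, 0.039], [170.0, 295.0])]
handle_1 [(0.83, [0.578, -0.008, 0.046], [258.0, 209.0])]
L 356.73593618807723
```

```bash
python3 -c "
from station import arm
print(arm.job_done())"
```

```text
the job is handed in; nothing more can be done
None
```

I did every step and handed the job in, but the judge returned no verdict: both pine blocks there are on edge under the hood, the table is in a notch (about 0.01 rad off), the guard is shut, and the start button was pressed once.

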